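# Turn viewfinder blocks in a slide-jaw fixture, clean their windows and unload them

### The arm

A 6-joint arm with a two-finger parallel gripper is mounted at the origin on the work surface. World frame = base frame: x ahead of the robot, y to its left, z up, the work surface at z = 0. Lengths are in mm, angles in rad, forces in N, time in s.
With the tool pointing down it reaches from about 375 to 975 mm from the base axis. Payload 3.8 kg.
Tool frame: the origin (TCP) lies midway between the tips of the shut fingers; the grasp point (between the pads) lies arm.tcp_to_grasp behind it (arm.tcp_to_grasp is the distance from the TCP to the grasp point, in mm); z points along the fingers, y is the line along which they close (so a half turn about z gives the same grasp; the last joint's range is limited). The gripper opens to 88 mm and grips with 3 to 60 N. Pads are 18 mm wide; open, the fingers measure 123 mm over their backs; the gripper's body (75 mm by 187 mm) begins 45 mm behind the grasp point.
Start: joints at [1.063, 0.264, 1.604, -0, 1.274, -0.037], TCP at [306.177, 601.56, 238.706] pointing down, gripper open.
Joint ranges: [-2.63, 2.63], [-0.94, 2.18], [0.31, 2.57], [-1.31, 4.45], [0, 2.66], [-2.55, 2.55]. Speed limits (rad/s): [2.57, 2.57, 3.14, 3.14, 3.14, 3.14].

### API

Orientations are given as a unit quaternion [w, x, y, z].
In Python, from bench import arm gives the robot as it stands. The module is installed in compiled form; this text tells all that it offers.
- The arm moves only by the tool play_rows, never from a script. Its arguments are lists of equal length, an entry for each row: "travel": the shift along the tool's x, y, z in units of 0.6 m (1.0 is 0.6 m), a list of three; "delta_rot": the turn, a rotation vector about the tool's x, y, z in units of pi/2 rad (1.0 is pi/2 rad), a list of three; "fingers": the opening, from -1 (shut) to 1 (fully open). In form: {"travel": [[x, y, z], ...], "delta_rot": [[wx, wy, wz], ...], "fingers": [fingers, ...]}. A call has 1 to 8 rows; each row is the pose to reach, as a shift and turn from the pose commanded when the call began, along the tool's axes at that moment; what a row does not reach only later rows make up. A row lasts 1/12 s, in which the tool goes at most 41.7 mm and 7.16 degrees, less where a joint would pass 70% of its speed; a pose out of reach is approached as far as the arm can. A call with a number of a shift or a turn outside -1 to 1 is refused whole. A call with a gripper value outside its range is refused whole. The fingers move at their own pace and stop on an object; "force" is the grip in N (left out, the last holds). Time passes only in rows, so rows that repeat a pose let the fingers close. It gives the time, the measured TCP pose, the force, the opening and the grip force at its end, in the units of the state.
- arm.read_state(): the state, without advancing time (a new reading comes with each control period).
- arm.read_camera(name): name is "scene" or "top"; returns (picture, depth): 400x640x3 uint8, red, green, blue; 400x640 float32, mm along the optical axis (not along the pixel's ray), 0 where there is no reading.
- arm.camera_model(name): a dict with "mtx" (3x3 intrinsics, pixels), "cam_to_world" (4x4, takes a point from camera to world coordinates). Camera axes: x right, y up, looking along -z (the intrinsics and any distortion apply to the point x, -y, -z); pixel columns grow to the right and rows downward; lengths in mm; the calibration is good to about 2 mm. A picture is of the moment at which its call begins. camera_model takes no time and is no camera call.
- arm.close_job(): hands the job in; it is judged then, once.
The state is a dict: "time": time; "qpos": joint angles; "joint_velocities": joint speeds; "joint_torque": joint torques, N m; "eef_pos": TCP position; "eef_rot": TCP orientation; "force": force on the tool from outside, world axes, zero at the start; "wrist_torque": the same for the moment, N m; "grip_width": finger opening in mm; "grip_force": force on a finger pad.
Only numpy, scipy, OpenCV 4.12 (cv2) and the standard library are available. Lean on these libraries where they do the work, as an engineer would, in place of code of your own. Each camera call takes 0.05 s, during which the arm holds its last target. There are 200 camera calls.

### The job

Open the slide jaw of the fixture, give each viewfinder block a quarter turn so that the glass window hidden against the sliding jaw faces straight up, set it flat in its own place again, and slide the jaw shut so that all the blocks are clamped. Then pull the cleaning pen out of its holder and press its tip gently on the middle of each window, beginning with the block nearest the robot and ending with the farthest. Stand the pen back in the holder and unload all the blocks into the tray, flat on its floor and window up; grip the blocks gently (under 20 N) throughout and leave the other things on the bench where they are.

Things in the scene. Friction and masses are not known exactly. Their poses are not given: they have to be found in the camera images.
- fixture: slide-jaw fixture fixed to the bench: grey base 210 (x) x 262 (y) x 30 mm high. Origin at bench height under the middle place; x points to the robot's left, y towards the robot. Three places in a row along y, 90 mm apart, each a rail with a fixed jaw pad at its left end (face at fixture x = +21 mm, 25 mm wide, top at z = 61 mm). Beside rails and pads fingertips may go down to z = 36 mm
- place1 (a point): place nearest the robot: top of its rail (z = 45 mm) where the middle of a turned, clamped block sits, 21 mm from the fixed pad. The rail is 12 mm wide and runs from 30 mm right of this point to the pad. A turned block is 30 mm high and takes 42 mm between the jaws: its centre is 15 mm, its window 30 mm above this point
- place2 (a point): middle place, like place1
- place3 (a point): farthest place, like place1
- jaw (a joint): position (m) of the sliding jaw, at the robot's right; it serves all places at once and slides along fixture x. Gap between the pads = 0.030 + this value: 0 to 0.004 at the start, 0.012 clamped on turned blocks, stop at 0.040 (fully open, to the right). Stays where it is left, slides with about 3 N. Its pads are pairs of prongs, 25 mm wide over both, 26 mm thick in x, top at z = 61 mm
- jaw_tab (a point): middle of the top edge of the sliding jaw's upright black handle tab: 12 mm thick (fixture x), 36 mm wide (fixture y), free to 40 mm below this point, which is at z = 81 mm and 74 mm right of the face of the sliding pads. Pinch it across its thickness to slide the jaw
- block1: nearest viewfinder block (may be absent): plain aluminium box, 30 (own x) x 44 (y) x 42 (z) mm, 0.15 kg, origin at its centre. Its +x face (44 x 42 mm) carries a flush glass window, 26 mm across, with black bezel. Starts standing on a 44 x 30 mm face (own z up) in its place, own +x to the robot's right, window hidden by the sliding jaw. Grip with 20 N at most, 12 N is ample
- block2: middle viewfinder block (may be absent): plain aluminium box, 30 (own x) x 44 (y) x 42 (z) mm, 0.15 kg, origin at its centre. Its +x face (44 x 42 mm) carries a flush glass window, 26 mm across, with black bezel. Starts standing on a 44 x 30 mm face (own z up) in its place, own +x to the robot's right, window hidden by the sliding jaw. Grip with 20 N at most, 12 N is ample
- block3: farthest viewfinder block (may be absent): plain aluminium box, 30 (own x) x 44 (y) x 42 (z) mm, 0.15 kg, origin at its centre. Its +x face (44 x 42 mm) carries a flush glass window, 26 mm across, with black bezel. Starts standing on a 44 x 30 mm face (own z up) in its place, own +x to the robot's right, window hidden by the sliding jaw. Grip with 20 N at most, 12 N is ample
- block1_window (a point): centre of the nearest block's window, on its surface
- block2_window (a point): centre of the middle block's window, on its surface
- block3_window (a point): centre of the farthest block's window, on its surface
- holder: upright black pen holder fixed to the bench, origin at its centre at bench height: a tube 42 mm outside, 34 mm inside, 75 mm high, floor at 6 mm, on a foot 72 mm across. It stands at the left or at the right of the fixture
- pen: cleaning pen, the only thing in the holder, tip down: grey barrel 14 mm diameter, 150 mm long, 50 g, with a black head 22 mm across on its top 15 mm. Origin at the tip end, on its axis; z runs from tip to head. Grip it just below the head, about 112 mm above the tip. It may lean in the holder
- pen_tip (a point): end of the pen's felt tip, 10 mm diameter. The tip is sprung: it gives way up to 10 mm, with 0.75 N at first and 3.3 N fully in; press it in by 3 to 7 mm. The pen must not press with more than 10 N
- tray: grey flat tray fixed to the bench on the other side of the fixture from the holder, 200 (own x) x 130 (y) mm, origin under its centre; walls 5 mm thick, rim at 14 mm; floor at 5 mm. A block lying in it window up has its centre 20 mm above the bench
- canister1: bystander: film canister 32 mm diameter, 50 mm high
- canister2: bystander: film canister, as the other
- lens: bystander: black lens 60 mm diameter, 45 mm high
- driver: bystander: screwdriver lying on the bench, 150 mm
Mind the look-alikes: they are no part of the job. What is shaped like the block3 but turquoise is not meant.

How it is judged (in metres and radians):
On the way, in this order (a step that is already met when the one before it is completed fails the run):
1. every block present is turned window up, back in its own place, and clamped (value of joint jaw between 0.009 and 0.0145 m and angle between each of block1, block2, block3's own x axis and vertical below 0.09 rad and x of block1 in the frame of fixture between -0.005 and 0.005 m and y of block1 in the frame of fixture between 0.07 and 0.11 m and z of block1 in the frame of fixture between 0.056 and 0.064 m and linear speed of each of block1, block2, block3 below 0.02 m/s and x of block2 in the frame of fixture between -0.005 and 0.005 m and y of block2 in the frame of fixture between -0.02 and 0.02 m and z of block2 in the frame of fixture between 0.056 and 0.064 m and x of block3 in the frame of fixture between -0.005 and 0.005 m and y of block3 in the frame of fixture between -0.11 and -0.07 m and z of block3 in the frame of fixture between 0.056 and 0.064 m), for 0.3 s.
2. the pen's tip presses gently on the window of the nearest block (if present) (contact force between pen and block1 above 0.4 N and horizontal distance between pen_tip and block1_window below 0.012 m), for 0.1 s.
3. the pen's tip presses gently on the window of the middle block (if present) (contact force between pen and block2 above 0.4 N and horizontal distance between pen_tip and block2_window below 0.012 m), for 0.1 s.
4. the pen's tip presses gently on the window of the farthest block (if present) (contact force between pen and block3 above 0.4 N and horizontal distance between pen_tip and block3_window below 0.012 m), for 0.1 s.
At the end, for the whole second after the job is handed in: every block present lies flat on the tray floor, window up (within 5 degrees); the pen stands in the holder tip down, leaning under 20 degrees; all at rest and released (angle between each of block1, block2, block3's own x axis and vertical below 0.09 rad and x of block1 in the frame of tray between -0.085 and 0.085 m and y of block1 in the frame of tray between -0.055 and 0.055 m and z of block1 in the frame of tray between 0.015 and 0.026 m and linear speed of each of block1, block2, block3 below 0.02 m/s and x of block2 in the frame of tray between -0.085 and 0.085 m and y of block2 in the frame of tray between -0.055 and 0.055 m and z of block2 in the frame of tray between 0.015 and 0.026 m and x of block3 in the frame of tray between -0.085 and 0.085 m and y of block3 in the frame of tray between -0.055 and 0.055 m and z of block3 in the frame of tray between 0.015 and 0.026 m and horizontal distance between pen_tip and holder below 0.022 m and height (world z) of pen_tip below 0.02 m and angle between pen's own z axis and vertical below 0.35 rad and linear speed of pen below 0.03 m/s); the robot touches nothing.
It fails at once if the fingers squeeze a block with more than 25 N each (50 N, both fingers summed) (contact force between the fingers and block1 above 50 N or contact force between the fingers and block2 above 50 N or contact force between the fingers and block3 above 50 N).
It fails at once if the pen is pressed on a block with more than 10 N (contact force between pen and block1 above 10 N or contact force between pen and block2 above 10 N or contact force between pen and block3 above 10 N).
It fails at once if one of the other things on the bench is shoved more than 4 cm (distance of any of canister1, canister2, lens, driver from where it was at the start of the episode above 0.04 m).
Of block1, block2, block3 only 2 to 3 are there at a start; the rules pass over those that are not, and their reading is None.
At some moment in a run one of pen may be knocked a few centimetres aside while the robot is not near it.
Once in a run the grip may slacken for a moment while it holds something.
It also fails if it takes over 210 s, if anything falls off the work surface, if the arm or the gripper's body presses on something with over 40 N, if the wrist force passes 120 N, or if a joint passes its speed limit or range.

## Working session

There is one attempt and no reset: what is moved stays moved. The work goes in short steps, Python scripts to look and compute and a tool call to move; the robot and the scene stay as the last step left them, time stands still between calls to the robot, and variables do not carry over. Pictures are saved under pics/ and viewed, at most 14 in all, crops included, and the job is handed in when it is done.

Besides the shell and the picture viewer there is one more tool, called after "Call:" as name(argument=value, ...) on one line, values as JSON. play_rows: Moves the arm, as the interface text tells. Shifts and turns lie within -1 to 1; 1 stands for 0.6 m of shift or pi/2 rad of turn. Its arguments: {"type":"object","properties":{"travel":{"type":"array","items":{"type":"array","items":{"type":"number"}}},"delta_rot":{"type":"array","items":{"type":"array","items":{"type":"number"}}},"fingers":{"type":"array","items":{"type":"number"}},"force":{"type":"number"}},"required":["travel","delta_rot","fingers"]}

```bash
mkdir -p pics; python3 - <<'E'
from bench import arm
import cv2,numpy as np
s=arm.read_state();print(s, arm.tcp_to_grasp)
for n in("scene","top"):
    p,d=arm.read_camera(n);cv2.imwrite(f"pics/{n}0.png",p[...,::-1]);np.savez(f"{n}0.npz",p=p,d=d)
    m=arm.camera_model(n);print(n,np.round(m["mtx"],1).tolist(),np.round(m["cam_to_world"],3).tolist(),m.keys())
E
```

```text
{'time': 0.0, 'qpos': array([ 1.06306983e+00,  2.64722497e-01,  1.60534891e+00, -5.65389474e-05,
        1.27370118e+00, -3.68957732e-02]), 'joint_velocities': array([-0.00116404, -0.0012026 ,  0.00041351,  0.00099141, -0.00017515,
        0.00109651]), 'joint_torque': array([ 1.15512470e-03, -5.02118862e+01, -3.56866658e+01,  7.29431072e-02,
        2.94831069e-02, -1.77808215e-04]), 'eef_pos': array([305.87193861, 600.93248863, 237.42221154]), 'eef_rot': array([-2.67129022e-04,  2.33238695e-01,  9.72418903e-01, -1.05707085e-03]), 'force': array([ 0.09059403, -0.07088345, -0.12901327]), 'wrist_torque': array([-0.02657946,  0.00839179, -0.02033575]), 'grip_force': 0.0, 'grip_width': 87.79665267898018} 18.700000000000003
scene [[380.4, 0.0, 318.8], [0.0, 380.4, 201.2], [0.0, 0.0, 1.0]] [[0.058, -0.772, 0.633, 1098.463], [0.998, 0.039, -0.044, -48.756], [0.009, 0.634, 0.773, 772.253], [0.0, 0.0, 0.0, 1.0]] dict_keys(['mtx', 'cam_to_world'])
top [[364.7, 0.0, 324.2], [0.0, 364.7, 201.4], [0.0, 0.0, 1.0]] [[-0.028, 0.986, -0.165, 348.277], [-0.999, -0.031, -0.019, 0.848], [-0.024, 0.164, 0.986, 1114.12], [0.0, 0.0, 0.0, 1.0]] dict_keys(['mtx', 'cam_to_world'])
```

View pics/scene0.png

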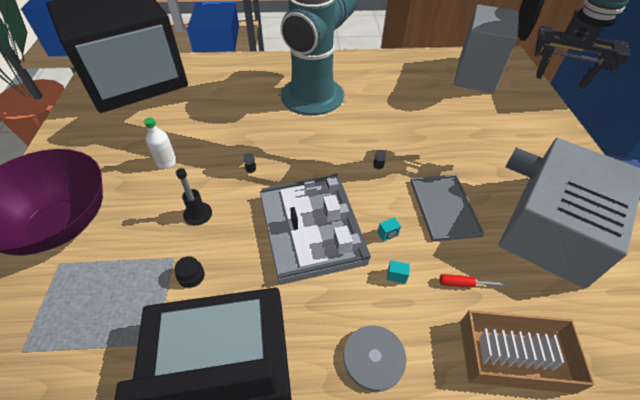

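View pics/top0.png

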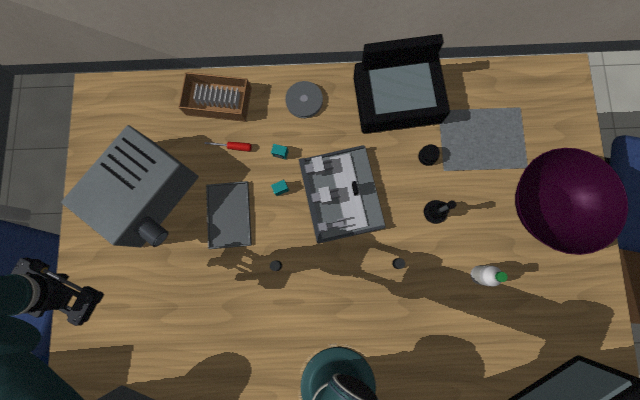

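The scene view shows the fixture at about (315,225), with a block at (331,205) and one at (343,238); the near place looks empty. The holder with the leaning pen is at (192,205) and the tray at (447,207). The turquoise look-alikes are at (390,229) and (398,271). In the top view the fixture is at (342,193), the holder at (437,211) and the tray at (229,215). Next I'll check the fixture in a close crop.

```bash
cat > h.py <<'E'
import numpy as np,cv2
from bench import arm
def cloud(n,d):
    m=arm.camera_model(n);K=m["mtx"];T=np.array(m["cam_to_world"])
    v,u=np.mgrid[0:400,0:640]
    c=np.stack([(u-K[0][2])/K[0][0]*d,-(v-K[1][2])/K[1][1]*d,-d],-1)
    return c@T[:3,:3].T+T[:3,3]
def proj(n,P):
    m=arm.camera_model(n);K=m["mtx"];T=np.linalg.inv(m["cam_to_world"])
    c=np.atleast_2d(P)@T[:3,:3].T+T[:3,3]
    return np.c_[K[0][0]*c[:,0]/-c[:,2]+K[0][2],K[1][1]*-c[:,1]/-c[:,2]+K[1][2]]
def load(n,k): z=np.load(f"{n}{k}.npz");return z["p"],z["d"]
def snap(k,names=("scene","top")):
    for n in names:
        p,d=arm.read_camera(n);np.savez(f"{n}{k}.npz",p=p,d=d)
E
python3 - <<'E'
from h import *
p,d=load("scene",0);t,e=load("top",0)
a=cv2.resize(p[165:290,250:420],None,fx=4,fy=4,interpolation=cv2.INTER_CUBIC)[:, :400*4][:, :680]
b=cv2.resize(t[140:250,290:390],None,fx=4,fy=4,interpolation=cv2.INTER_CUBIC)
cv2.imwrite("pics/c1.png",a[...,::-1][:500])
cv2.imwrite("pics/c2.png",b[...,::-1])
for n,dd in(("scene",d),("top",e)):
    P=cloud(n,dd)
    for nm,u,v in([("tray",447,207),("hold",192,205),("bench",300,300),("b",331,200),("b",343,231)] if n=="scene" else[("tray",229,215),("bench",340,270),("pen",451,205),("b",319,163),("b",324,194),("tab",355,188)]):print(n,nm,P[v,u].round(1))
E
```

```text
scene tray [504.9 326.1   3. ]
scene hold [ 510.8 -312.3   59.1]
scene bench [ 7.405e+02 -6.150e+01  7.000e-01]
scene b [535.6  18.9  87.5]
scene b [624.6  38.3  87.3]
top tray [501.2 317.9   3. ]
top bench [324.8 -19.   -2.7]
top pen [ 488.8 -315.2  153.9]
top b [634.   32.9  86.9]
top b [542.1  20.9  85.7]
top tab [558.1 -69.   79. ]
```

View pics/c1.png

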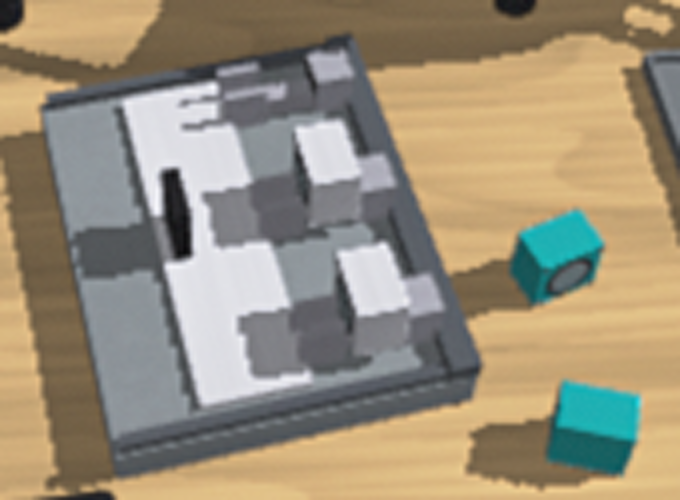

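View pics/c2.png

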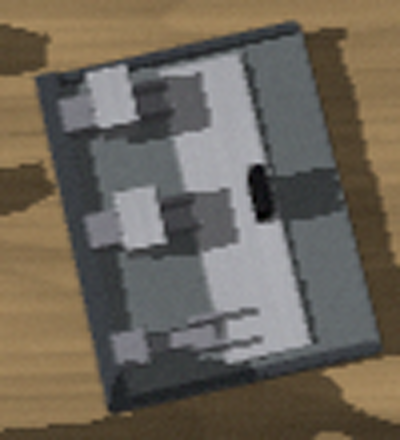

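The crops show the near place empty and two plain aluminium blocks, in the middle place and the far place. The turquoise boxes are loose on the bench, so they are not the blocks. Next I'll measure everything from both depth maps.

```bash
cat > meas.py <<'E'
from h import *
import sys
k=sys.argv[1]
def rect(Q,lab):
    r=cv2.minAreaRect(Q[:,:2].astype(np.float32));print("  ",lab,len(Q),"c",np.round(r[0],1),"size",np.round(r[1],1),"ang",round(r[2],2),"zmed",np.median(Q[:,2]).round(1))
for n in("scene","top"):
    p,d=load(n,k);P=cloud(n,d);ok=d>0
    def sel(x0,x1,y0,y1,z0,z1):return ok&(P[...,0]>x0)&(P[...,0]<x1)&(P[...,1]>y0)&(P[...,1]<y1)&(P[...,2]>z0)&(P[...,2]<z1)
    print(n)
    def comps(m,lab,mn=12):
        c,l,st,_=cv2.connectedComponentsWithStats(m.astype(np.uint8),connectivity=4)
        for i in range(1,c):
            if st[i,4]>=mn: rect(P[l==i],lab)
    comps(sel(400,720,-160,140,83,91),"blocktop")
    comps(sel(400,720,-160,140,74,83),"tab",8)
    comps(sel(400,720,0,140,56,64),"fixpad",8)
    m=sel(380,750,-190,170,22,100);rect(P[m],"base")
    m=sel(380,750,-190,170,26,34);rect(P[m],"base30")
    m=sel(350,680,200,450,9,18);rect(P[m],"trayrim")
    Q=P[sel(350,680,200,450,-1,7)];
    for z0,z1 in((1.5,20),(8,30),(65,85),(85,105),(105,125),(125,140),(140,190)):
        m=sel(400,600,-400,-220,z0,z1)
        if m.sum()>5: rect(P[m],f"hold {z0}-{z1}")
E
python3 meas.py 0
```

```text
scene
   blocktop 202 c [543.8  18.3] size [45.7 29.5] ang 11.35 zmed 87.1
   blocktop 248 c [634.1  36.3] size [44.9 30.8] ang 10.22 zmed 87.1
   tab 71 c [563.1 -70.6] size [37.3 11.7] ang 12.14 zmed 80.7
   tab 30 c [564.6  21.6] size [ 3.3 28.6] ang 7.45 zmed 78.7
   tab 35 c [654.4  37.6] size [30.8 11.5] ang 79.76 zmed 77.3
   fixpad 92 c [452.5  27.5] size [29.2 24.8] ang 9.84 zmed 60.9
   fixpad 75 c [540.6  49.2] size [27.1 19.4] ang 1.57 zmed 60.7
   fixpad 9 c [557.3   3.7] size [8.5 4.8] ang 0.06 zmed 60.0
   fixpad 20 c [564.5  22.4] size [ 2.9 28.6] ang 12.57 zmed 59.4
   fixpad 85 c [628.1  65.8] size [27.2 19. ] ang 7.09 zmed 60.9
   fixpad 28 c [628.5  10. ] size [ 7. 20.] ang 17.27 zmed 60.0
   fixpad 30 c [649.   12.4] size [ 7.5 22.7] ang 13.52 zmed 60.8
   fixpad 26 c [655.3  38.6] size [ 4.8 29.1] ang 3.38 zmed 59.7
   base 8688 c [577.6  19.8] size [326.4 300.6] ang 11.15 zmed 36.2
   base30 3197 c [580.   16.4] size [317.2 298.7] ang 9.9 zmed 30.3
   trayrim 601 c [531.9 350.1] size [261.1 191.8] ang 3.18 zmed 13.0
   hold 1.5-20 1215 c [ 500.1 -310. ] size [1
[... 950 characters left out ...]
70 c [450.9  28.1] size [24.4 24.5] ang 9.49 zmed 60.7
   base 6274 c [572.5   8.6] size [319.6 321.1] ang 8.01 zmed 34.4
   base30 2906 c [571.    4.5] size [308.3 325.7] ang 11.23 zmed 30.0
   trayrim 429 c [516.3 348.2] size [231.1 189.4] ang 3.33 zmed 12.7
   hold 1.5-20 925 c [ 500.2 -309.9] size [200.  179.5] ang 0.19 zmed 2.9
   hold 8-30 69 c [ 488.3 -310.7] size [63.4 60.1] ang 30.42 zmed 11.8
   hold 65-85 80 c [ 491.3 -313.6] size [39.2 38. ] ang 24.33 zmed 74.4
   hold 85-105 10 c [ 489.1 -313.5] size [12.4  4.3] ang 25.66 zmed 94.1
   hold 105-125 12 c [ 489.4 -313.2] size [12.3  5.2] ang 17.16 zmed 114.7
   hold 140-190 67 c [ 491.2 -318.1] size [21.  19.9] ang 48.02 zmed 155.0
```

```bash
cat > plan.py <<'E'
import numpy as np,json,os,math
from scipy.spatial.transform import Rotation as R
O=np.array([545.4,12.8,0]);A=math.radians(11.1)
xf=np.array([-math.sin(A),math.cos(A),0]);yf=np.array([-math.cos(A),-math.sin(A),0])
def fx(x,y,z):return O+x*xf+y*yf+np.array([0,0,z])
def rot(yawdeg,phi=0,psi=0):
    """tool y heading yawdeg in the plane, z down; phi = tilt about tool y, psi about tool x, deg"""
    a=math.radians(yawdeg);y=np.array([math.cos(a),math.sin(a),0]);z=np.array([0,0,-1.]);x=np.cross(y,z)
    return R.from_matrix(np.c_[x,y,z])*R.from_euler("y",phi,degrees=True)*R.from_euler("x",psi,degrees=True)
def get():
    if os.path.exists("cmd.json"):
        c=json.load(open("cmd.json"));return np.array(c["p"]),R.from_quat(c["q"])
    return np.array([306.177,601.56,238.706]),rot(math.degrees(math.atan2(.8911,.4536)))
class Plan:
    def __init__(s):s.p,s.r=get()
    def to(s,gp,r,fing,extra=1,rows=None,lab="",ref="gp"):
        tcp=np.array(gp,float)+(18.7*r.apply([0,0,1]) if ref=="gp" else 0)
        while True:
            d=tcp-s.p;w=(s.r.inv()*r).as_rotvec();n=max(np.linalg.norm(d)/41,np.degrees(np.linalg.norm(w))/7.1)
            f=min(1,7.9/n) if n>0 else 1
            t=np.round(s.r.inv().apply(d*f)/600,4);q=np.round(w*f/(np.pi/2),4)
            k=rows if rows else min(8,math.ceil(n*f)+extra)
            print(lab,"T",t.tolist(),"Q",q.tolist(),"F",fing,"rows",k)
            s.p=s.p+s.r.apply(t*600);s.r=s.r*R.from_rotvec(q*np.pi/2)
            if f==1:break
    def hold(s,fing,k,lab="hold"):print(lab,"T 0 Q 0 F",fing,"rows",k)
    def done(s):
        print("end cmd",s.p.round(1));json.dump({"p":s.p.tolist(),"q":s.r.as_quat().tolist()},open("cmd.json","w"))
def now(offset=True):
    from bench import arm
    s=arm.read_state();r=R.from_quat(np.roll(s["eef_rot"],-1));gp=s["eef_pos"]-18.7*r.apply([0,0,1])
    c,cr=get();d=gp-O
    print("t",round(s["time"],1),"tcp",s["eef_pos"].round(1),"err",(s["eef_pos"]-c).round(2),"angerr",np.degrees((cr.inv()*r).as_rotvec()).round(2),"gp fixture",round(d@xf,1),round(d@yf,1),round(gp[2],1),"F",s["force"].round(1),"w",round(s["grip_width"],1),"gf",round(s["grip_force"],1),"q",s["qpos"].round(2))
E
python3 - <<'E'
from h import *
from plan import *
for n in("scene","top"):
    p,d=load(n,0);P=cloud(n,d)
    # tray
    m=(P[...,0]>395)&(P[...,0]<640)&(P[...,1]>225)&(P[...,1]<420)&(d>0)
    rim=m&(P[...,2]>8)&(P[...,2]<18);c,l,st,_=cv2.connectedComponentsWithStats(cv2.dilate(rim.astype(np.uint8),np.ones((3,3))))
    i=1+np.argmax(st[1:,4]);r=cv2.minAreaRect(P[rim&(l==i)][:,:2].astype(np.float32));print(n,"tray",r)
    hm=[(x0,y0,int(np.nanmax(np.where((P[...,0]>x0)&(P[...,0]<x0+100)&(P[...,1]>y0)&(P[...,1]<y0+100)&(d>0),P[...,2],0)))) for x0 in(300,400,500,600) for y0 in(300,400,500,600)];print(hm)
print(fx(-84,0,0))
q=Plan()
q.to([306.2,601.6,330],q.r,1,lab="up",ref="tcp")
q.to([420,200,330],rot(101.1),0,lab="mid",ref="tcp")
q.to(fx(-84.5,-1,170),rot(101.1),0,lab="above tab")
q.to(fx(-84.5,-1,72),rot(101.1),0,lab="tab",extra=4)
q.done()
E
```

```text
scene tray ((504.3074951171875, 318.34368896484375), (202.38136291503906, 131.4676513671875), 3.1793930530548096)
[(300, 300, 3), (300, 400, 3), (300, 500, 446), (300, 600, 445), (400, 300, 18), (400, 400, 129), (400, 500, 153), (400, 600, 153), (500, 300, 16), (500, 400, 152), (500, 500, 154), (500, 600, 153), (600, 300, 16), (600, 400, 153), (600, 500, 156), (600, 600, 154)]
top tray ((502.9716796875, 318.0952453613281), (200.70118713378906, 131.30838012695312), 3.545074224472046)
[(300, 300, 5), (300, 400, 6), (300, 500, 495), (300, 600, 439), (400, 300, 19), (400, 400, 130), (400, 500, 153), (400, 600, 153), (500, 300, 19), (500, 400, 154), (500, 500, 155), (500, 600, 154), (600, 300, 14), (600, 400, 156), (600, 500, 156), (600, 600, 154)]
[561.57184519 -69.62858378   0.        ]
up T [-0.0, 0.0001, -0.1522] Q [0.0, 0.0, 0.0] F 1 rows 4
mid T [-0.3668, -0.3961, 0.0] Q [0.0, 0.0, -0.3283] F 0 rows 8
mid T [-0.0357, -0.1517, 0.0] Q [0.0, 0.0, -0.0948] F 0 rows 4
above tab T [-0.1343, -0.4461, 0.2727] Q [0.0, 0.0, 0.0] F 0 rows 8
above tab T [-0.0124, -0.0412, 0.0252] Q [0.0, 0.0, 0.0] F 0 rows 2
tab T [0.0, 0.0, 0.1633] Q [0.0, 0.0, 0.0] F 0 rows 7
end cmd [562.7 -70.   53.3]
```

Call:
play_rows(travel=[[0,0.0001,-0.1522],[0,0.0001,-0.1522],[0,0.0001,-0.1522],[0,0.0001,-0.1522]], delta_rot=[[0,0,0],[0,0,0],[0,0,0],[0,0,0]], fingers=[1,1,1,1], force=12)

```text
time: 0.43
eef_pos: [307.2, 603.5, 335.4]
eef_rot: [0.001, 0.233, 0.972, 0.004]
force: [1.0, 0.2, 0.1]
grip_width: 87.8
grip_force: 0.0
```

Call:
play_rows(travel=[[-0.3668,-0.3961,0],[-0.3668,-0.3961,0],[-0.3668,-0.3961,0],[-0.3668,-0.3961,0],[-0.3668,-0.3961,0],[-0.3668,-0.3961,0],[-0.3668,-0.3961,0],[-0.3668,-0.3961,0]], delta_rot=[[0,0,-0.3283],[0,0,-0.3283],[0,0,-0.3283],[0,0,-0.3283],[0,0,-0.3283],[0,0,-0.3283],[0,0,-0.3283],[0,0,-0.3283]], fingers=[0,0,0,0,0,0,0,0])

```text
time: 1.1
eef_pos: [393.9, 286.7, 327.6]
eef_rot: [-0.001, -0.022, 1.0, -0.001]
force: [0.4, -0.3, 0.5]
grip_width: 44.2
grip_force: 0.0
```

Call:
play_rows(travel=[[-0.0357,-0.1517,0],[-0.0357,-0.1517,0],[-0.0357,-0.1517,0],[-0.0357,-0.1517,0]], delta_rot=[[0,0,-0.0948],[0,0,-0.0948],[0,0,-0.0948],[0,0,-0.0948]], fingers=[0,0,0,0])

```text
time: 1.43
eef_pos: [419.8, 196.6, 327.8]
eef_rot: [-0.001, -0.094, 0.996, -0.001]
force: [1.3, 0.5, 0.5]
grip_width: 44.2
grip_force: 0.0
```

Call:
play_rows(travel=[[-0.1343,-0.4461,0.2727],[-0.1343,-0.4461,0.2727],[-0.1343,-0.4461,0.2727],[-0.1343,-0.4461,0.2727],[-0.1343,-0.4461,0.2727],[-0.1343,-0.4461,0.2727],[-0.1343,-0.4461,0.2727],[-0.1343,-0.4461,0.2727]], delta_rot=[[0,0,0],[0,0,0],[0,0,0],[0,0,0],[0,0,0],[0,0,0],[0,0,0],[0,0,0]], fingers=[0,0,0,0,0,0,0,0])

```text
time: 2.1
eef_pos: [549.9, -48.1, 162.7]
eef_rot: [-0.002, -0.097, 0.995, 0.0]
force: [0.5, -0.8, 1.1]
grip_width: 43.8
grip_force: 0.0
```

Call:
play_rows(travel=[[-0.0124,-0.0412,0.0252],[-0.0124,-0.0412,0.0252]], delta_rot=[[0,0,0],[0,0,0]], fingers=[0,0])

```text
time: 2.27
eef_pos: [561.3, -72.0, 145.7]
eef_rot: [-0.004, -0.095, 0.995, 0.0]
force: [-1.0, 0.2, -0.4]
grip_width: 44.1
grip_force: 0.0
```

```bash
python3 -c "
from plan import *
now()"
```

```text
t 2.3 tcp [561.3 -72.  145.7] err [-1.33 -2.06 92.4 ] angerr [-0.1   0.4   0.15] gp fixture -86.3 0.6 164.4 F [-1.   0.2 -0.4] w 44.1 gf 0.0 q [-0.17  0.14  1.93 -0.    1.08 -1.93]
```

Call:
play_rows(travel=[[0,0,0.1633],[0,0,0.1633],[0,0,0.1633],[0,0,0.1633],[0,0,0.1633],[0,0,0.1633],[0,0,0.1633]], delta_rot=[[0,0,0],[0,0,0],[0,0,0],[0,0,0],[0,0,0],[0,0,0],[0,0,0]], fingers=[0,0,0,0,0,0,0])

```text
time: 2.85
eef_pos: [564.6, -69.6, 55.6]
eef_rot: [0.002, -0.097, 0.995, -0.0]
force: [0.3, -0.1, -0.3]
grip_width: 43.9
grip_force: 0.0
```

```bash
python3 -c "
from plan import *
now()"
```

```text
t 2.9 tcp [564.6 -69.6  55.6] err [1.91 0.37 2.25] angerr [ 0.07 -0.22 -0.04] gp fixture -84.5 -2.9 74.3 F [ 0.3 -0.1 -0.3] w 43.9 gf 0.0 q [-0.17  0.24  2.    0.    0.9  -1.93]
```

Call:
play_rows(travel=[[0,0,0],[0,0,0],[0,0,0],[0,0,0],[0,0,0],[0,0,0]], delta_rot=[[0,0,0],[0,0,0],[0,0,0],[0,0,0],[0,0,0],[0,0,0]], fingers=[-1,-1,-1,-1,-1,-1], force=15)

```text
time: 3.35
eef_pos: [562.9, -69.8, 53.7]
eef_rot: [0.0, -0.097, 0.995, 0.0]
force: [-1.3, 1.1, 2.3]
grip_width: 12.2
grip_force: 15.0
```

```bash
python3 -c "
from plan import *
now()
q=Plan();q.to(fx(-84.5-36,-1,72),rot(101.1),-1,lab='open',rows=8);q.done()"
```

```text
t 3.4 tcp [562.9 -69.8  53.7] err [0.2  0.19 0.41] angerr [-0.02 -0.03  0.02] gp fixture -84.4 -1.2 72.4 F [-1.3  1.1  2.3] w 12.2 gf 15.0 q [-0.17  0.25  2.    0.    0.9  -1.93]
open T [0.0, -0.06, 0.0] Q [0.0, 0.0, 0.0] F -1 rows 8
end cmd [ 569.6 -105.3   53.3]
```

Call:
play_rows(travel=[[0,-0.01,0],[0,-0.02,0],[0,-0.03,0],[0,-0.04,0],[0,-0.05,0],[0,-0.06,0],[0,-0.06,0],[0,-0.06,0]], delta_rot=[[0,0,0],[0,0,0],[0,0,0],[0,0,0],[0,0,0],[0,0,0],[0,0,0],[0,0,0]], fingers=[-1,-1,-1,-1,-1,-1,-1,-1])

```text
time: 4.02
eef_pos: [569.9, -105.7, 53.7]
eef_rot: [0.0, -0.096, 0.995, 0.0]
force: [-2.1, 4.3, 5.0]
grip_width: 12.0
grip_force: 15.0
```

```bash
python3 -c "
from plan import *
now()
q=Plan();r=rot(101.1)
q.to(fx(-84.5-36,-1,72),r,0,lab='release',rows=4)
q.to(fx(-84.5-36,-1,190),r,0.36,lab='up')
q.to(fx(-100,-20,250),rot(11.1,0),0.36,lab='yaw')
q.done()"
```

```text
t 4.0 tcp [ 569.9 -105.7   53.7] err [ 0.3  -0.47  0.37] angerr [-0.03 -0.01  0.06] gp fixture -121.1 -1.2 72.4 F [-2.1  4.3  5. ] w 12.0 gf 15.0 q [-0.23  0.27  1.97  0.    0.9  -1.99]
release T [0.0, 0.0, 0.0] Q [0.0, 0.0, 0.0] F 0 rows 4
up T [0.0, 0.0, -0.1967] Q [0.0, 0.0, 0.0] F 0.36 rows 4
yaw T [-0.0197, 0.0213, -0.0623] Q [0.0, 0.0, 0.6232] F 0.36 rows 8
yaw T [0.0041, 0.0171, -0.0377] Q [0.0, 0.0, 0.3768] F 0.36 rows 6
end cmd [584.3 -81.5 231.3]
```

Call:
play_rows(travel=[[0,0,0],[0,0,0],[0,0,0],[0,0,0]], delta_rot=[[0,0,0],[0,0,0],[0,0,0],[0,0,0]], fingers=[0,0,0,0])

```text
time: 4.35
eef_pos: [569.4, -105.8, 52.9]
eef_rot: [-0.0, -0.097, 0.995, -0.0]
force: [-0.1, 0.3, -0.4]
grip_width: 36.5
grip_force: 0.0
```

Call:
play_rows(travel=[[0,0,-0.1967],[0,0,-0.1967],[0,0,-0.1967],[0,0,-0.1967]], delta_rot=[[0,0,0],[0,0,0],[0,0,0],[0,0,0]], fingers=[0,0,0.36,0.36])

```text
time: 4.68
eef_pos: [574.9, -106.7, 180.1]
eef_rot: [0.007, -0.097, 0.995, -0.002]
force: [1.9, -0.4, 0.4]
grip_width: 55.3
grip_force: 0.0
```

Call:
play_rows(travel=[[-0.0197,0.0213,-0.0623],[-0.0197,0.0213,-0.0623],[-0.0197,0.0213,-0.0623],[-0.0197,0.0213,-0.0623],[-0.0197,0.0213,-0.0623],[-0.0197,0.0213,-0.0623],[-0.0197,0.0213,-0.0623],[-0.0197,0.0213,-0.0623]], delta_rot=[[0,0,0.6232],[0,0,0.6232],[0,0,0.6232],[0,0,0.6232],[0,0,0.6232],[0,0,0.6232],[0,0,0.6232],[0,0,0.6232]], fingers=[0.36,0.36,0.36,0.36,0.36,0.36,0.36,0.36])

```text
time: 5.35
eef_pos: [578.5, -90.6, 207.9]
eef_rot: [-0.0, 0.385, 0.923, -0.0]
force: [-0.1, 0.1, 0.2]
grip_width: 59.7
grip_force: 0.0
```

Call:
play_rows(travel=[[0.0041,0.0171,-0.0377],[0.0041,0.0171,-0.0377],[0.0041,0.0171,-0.0377],[0.0041,0.0171,-0.0377],[0.0041,0.0171,-0.0377],[0.0041,0.0171,-0.0377]], delta_rot=[[0,0,0.3768],[0,0,0.3768],[0,0,0.3768],[0,0,0.3768],[0,0,0.3768],[0,0,0.3768]], fingers=[0.36,0.36,0.36,0.36,0.36,0.36])

```text
time: 5.85
eef_pos: [584.1, -81.6, 230.6]
eef_rot: [-0.0, 0.636, 0.772, -0.0]
force: [0.6, -0.4, 0.1]
grip_width: 59.9
grip_force: 0.0
```

```bash
python3 - <<'E'
from h import *
from plan import *
now();snap(1)
p,d=load("scene",1)
# block top rects
for n in("scene","top"):
    p,d=load(n,1);P=cloud(n,d)
    m=(d>0)&(P[...,0]>400)&(P[...,0]<720)&(P[...,1]>-20)&(P[...,1]<140)&(P[...,2]>83)&(P[...,2]<91)
    c,l,st,_=cv2.connectedComponentsWithStats(m.astype(np.uint8),connectivity=4)
    for i in range(1,c):
        if st[i,4]>30:
            r=cv2.minAreaRect(P[l==i][:,:2].astype(np.float32));v=np.array([*r[0],0])-O;print(n,np.round(r[0],1),np.round(r[1],1),r[2],"fix",round(v@xf,1),round(v@yf,1))
E
python3 - <<'E'
import sys;sys.path.insert(0,'.')
import os;os.chdir('.')
from plan import *
q=Plan();r=rot(11.1,45);b=fx(6,-90.5,67);z=r.apply([0,0,1])
q.to(b-100*z,r,0.36,lab="pre3");q.to(b,r,0.36,lab="at3",extra=3);print("not saved")
E
```

```text
t 5.8 tcp [584.1 -81.6 230.6] err [-0.2  -0.13 -0.76] angerr [ 0.05 -0.    0.12] gp fixture -100.1 -19.8 249.3 F [ 0.6 -0.4  0.1] w 59.9 gf 0.0 q [-0.18  0.11  1.8  -0.    1.23 -0.37]
scene [544.4  18.4] [44.9 30.2] 9.189873695373535 fix 5.7 -0.1
scene [634.5  36. ] [44.5 30.3] 10.815187454223633 fix 5.6 -91.9
top [631.7  36. ] [44.1 29.9] 10.153225898742676 fix 6.1 -89.2
top [541.6  18.5] [43.9 29.3] 9.63288402557373 fix 6.3 2.6
pre3 T [0.0808, 0.1175, 0.1781] Q [-0.0, 0.5, 0.0] F 0.36 rows 8
at3 T [0.0, 0.0, 0.1667] Q [-0.0, -0.0, 0.0] F 0.36 rows 6
not saved
```

Call:
play_rows(travel=[[0.0808,0.1175,0.1781],[0.0808,0.1175,0.1781],[0.0808,0.1175,0.1781],[0.0808,0.1175,0.1781],[0.0808,0.1175,0.1781],[0.0808,0.1175,0.1781],[0.0808,0.1175,0.1781],[0.0808,0.1175,0.1781]], delta_rot=[[0,0.5,0],[0,0.5,0],[0,0.5,0],[0,0.5,0],[0,0.5,0],[0,0.5,0],[0,0.5,0],[0,0.5,0]], fingers=[0.36,0.36,0.36,0.36,0.36,0.36,0.36,0.36])

```text
time: 6.62
eef_pos: [643.1, -22.0, 121.1]
eef_rot: [-0.297, 0.588, 0.712, 0.242]
force: [0.8, 0.4, -0.4]
grip_width: 59.7
grip_force: 0.0
```

```bash
python3 -c "
from plan import *
q=Plan();r=rot(11.1,45);b=fx(6,-90.5,67);z=r.apply([0,0,1])
q.to(b-100*z,r,0.36,lab='pre3');q.done();now();q.to(b,r,0.36,lab='at3',extra=3);q.done()"
```

```text
pre3 T [0.0808, 0.1175, 0.1781] Q [-0.0, 0.5, 0.0] F 0.36 rows 8
end cmd [644.1 -20.3 124.5]
t 6.6 tcp [643.1 -22.  121.1] err [-0.99 -1.68 -3.35] angerr [0.09 0.09 0.23] gp fixture -66.2 -89.2 134.3 F [ 0.8  0.4 -0.4] w 59.7 gf 0.0 q [-0.39  0.56  1.62  0.63  1.49 -0.81]
at3 T [0.0, 0.0, 0.1667] Q [-0.0, -0.0, 0.0] F 0.36 rows 6
end cmd [630.5  49.1  53.7]
```

Call:
play_rows(travel=[[0,0,0.03],[0,0,0.06],[0,0,0.09],[0,0,0.12],[0,0,0.15],[0,0,0.1667],[0,0,0.1667],[0,0,0.1667]], delta_rot=[[0,0,0],[0,0,0],[0,0,0],[0,0,0],[0,0,0],[0,0,0],[0,0,0],[0,0,0]], fingers=[0.36,0.36,0.36,0.36,0.36,0.36,0.36,0.36])

```text
time: 7.28
eef_pos: [630.5, 49.9, 54.6]
eef_rot: [-0.295, 0.586, 0.714, 0.243]
force: [0.0, 0.2, 0.9]
grip_width: 59.9
grip_force: 0.0
```

```bash
python3 -c "
from plan import *
now()"
```

```text
t 7.3 tcp [630.5  49.9  54.6] err [0.02 0.83 0.83] angerr [ 0.04 -0.09 -0.13] gp fixture 6.8 -90.7 67.8 F [0.  0.2 0.9] w 59.9 gf 0.0 q [-0.3   0.59  1.72  0.69  1.34 -0.84]
```

Call:
play_rows(travel=[[0,0,0],[0,0,0],[0,0,0],[0,0,0],[0,0,0],[0,0,0]], delta_rot=[[0,0,0],[0,0,0],[0,0,0],[0,0,0],[0,0,0],[0,0,0]], fingers=[0,-0.1,-0.2,-0.2,-0.2,-0.2], force=12)

```text
time: 7.78
eef_pos: [631.5, 48.3, 54.8]
eef_rot: [-0.295, 0.587, 0.713, 0.244]
force: [1.2, -3.3, 4.3]
grip_width: 44.1
grip_force: 12.0
```

```bash
python3 -c "
from plan import *
now()
q=Plan();r=rot(11.1,45)
q.to(fx(0,-90.5,150),r,-0.2,lab='lift',extra=2)
q.to(fx(0,-90.5,150),rot(11.1,-45),-0.2,lab='turn',extra=3)
q.done()"
```

```text
t 7.8 tcp [631.5  48.3  54.8] err [ 0.99 -0.81  1.07] angerr [-0.11 -0.03 -0.04] gp fixture 5.0 -91.3 68.0 F [ 1.2 -3.3  4.3] w 44.1 gf 12.0 q [-0.31  0.59  1.72  0.69  1.34 -0.84]
lift T [0.0908, 0.0, -0.1049] Q [-0.0, -0.0, 0.0] F -0.2 rows 5
turn T [-0.0194, 0.0, -0.0194] Q [0.0, -0.6232, 0.0] F -0.2 rows 8
turn T [-0.0164, 0.0, 0.0032] Q [0.0, -0.3768, 0.0] F -0.2 rows 8
end cmd [636.7  17.2 136.8]
```

Call:
play_rows(travel=[[0.0908,0,-0.1049],[0.0908,0,-0.1049],[0.0908,0,-0.1049],[0.0908,0,-0.1049],[0.0908,0,-0.1049]], delta_rot=[[0,0,0],[0,0,0],[0,0,0],[0,0,0],[0,0,0]], fingers=[-0.2,-0.2,-0.2,-0.2,-0.2])

```text
time: 8.2
eef_pos: [631.3, 43.0, 136.0]
eef_rot: [-0.295, 0.587, 0.714, 0.243]
force: [-0.7, -0.5, -1.6]
grip_width: 43.7
grip_force: 12.0
```

Call:
play_rows(travel=[[-0.0194,0,-0.0194],[-0.0194,0,-0.0194],[-0.0194,0,-0.0194],[-0.0194,0,-0.0194],[-0.0194,0,-0.0194],[-0.0194,0,-0.0194],[-0.0194,0,-0.0194],[-0.0194,0,-0.0194]], delta_rot=[[0,-0.6232,0],[0,-0.6232,0],[0,-0.6232,0],[0,-0.6232,0],[0,-0.6232,0],[0,-0.6232,0],[0,-0.6232,0],[0,-0.6232,0]], fingers=[-0.2,-0.2,-0.2,-0.2,-0.2,-0.2,-0.2,-0.2])

```text
time: 8.87
eef_pos: [633.7, 27.7, 135.3]
eef_rot: [0.076, 0.632, 0.769, -0.063]
force: [0.5, 0.1, -1.1]
grip_width: 43.9
grip_force: 12.0
```

Call:
play_rows(travel=[[-0.0164,0,0.0032],[-0.0164,0,0.0032],[-0.0164,0,0.0032],[-0.0164,0,0.0032],[-0.0164,0,0.0032],[-0.0164,0,0.0032],[-0.0164,0,0.0032],[-0.0164,0,0.0032]], delta_rot=[[0,-0.3768,0],[0,-0.3768,0],[0,-0.3768,0],[0,-0.3768,0],[0,-0.3768,0],[0,-0.3768,0],[0,-0.3768,0],[0,-0.3768,0]], fingers=[-0.2,-0.2,-0.2,-0.2,-0.2,-0.2,-0.2,-0.2])

```text
time: 9.53
eef_pos: [636.2, 17.0, 135.5]
eef_rot: [0.294, 0.587, 0.714, -0.243]
force: [0.8, 0.2, -1.6]
grip_width: 44.1
grip_force: 12.0
```

```bash
python3 - <<'E'
from h import *
from plan import *
now();snap(2)
p,d=load("scene",2)
u,v=proj("scene",fx(0,-90,150))[0].astype(int);print(u,v)
cv2.imwrite("pics/t2.png",cv2.resize(p[v-60:v+80,u-90:u+90],None,fx=4,fy=4,interpolation=cv2.INTER_CUBIC)[...,::-1])
E
```

```text
t 9.5 tcp [636.2  17.  135.5] err [-0.56 -0.25 -1.3 ] angerr [ 0.1   0.11 -0.11] gp fixture -0.2 -89.9 148.7 F [ 0.8  0.2 -1.6] w 44.1 gf 12.0 q [ 0.37  0.39  1.84 -0.83  1.23  0.59]
341 217
```

View pics/t2.png

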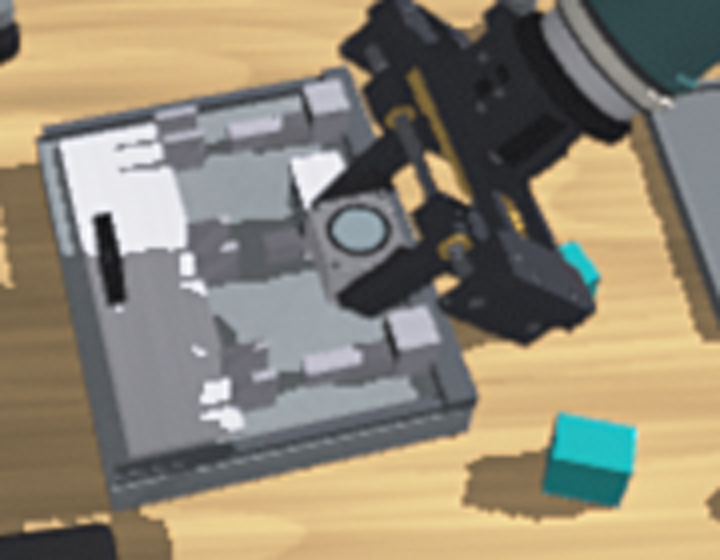

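The crop shows block3 held with its window facing up at crop (358,230). The jaw is open, with the tab at (110,258).

```bash
python3 - <<'E'
from h import *
from plan import *
p,d=load("scene",2);P=cloud("scene",d);V=P-O
X=V@xf;Y=V@yf
m=(d>0)&(abs(Y+90)<19)&(X>-30)&(X<12)&(P[...,2]>130)&(P[...,2]<170)&(X+P[...,2]<172)
m2=m&(P[...,2]>155)
print(m2.sum(),np.median(P[m2][:,2]),"x range",X[m2].min(),X[m2].max())
A_=np.c_[X[m2],Y[m2],np.ones(m2.sum())];print(np.linalg.lstsq(A_,P[m2][:,2],rcond=None)[0])
q=Plan();r=rot(11.1,-45)
q.to(fx(1,-90,63),r,-0.2,lab='lower',rows=8)
q.done()
E
```

```text
266 161.5205026268066 x range -24.953658617678272 11.526432307185377
[1.40489493e-02 2.93902189e-05 1.61619944e+02]
lower T [0.1037, -0.0008, 0.1013] Q [0.0, -0.0, 0.0] F -0.2 rows 8
end cmd [636.1  18.1  49.8]
```

Call:
play_rows(travel=[[0.02,-0.0008,0.02],[0.04,-0.0008,0.04],[0.06,-0.0008,0.06],[0.08,-0.0008,0.08],[0.092,-0.0008,0.09],[0.1,-0.0008,0.098],[0.1037,-0.0008,0.1013],[0.1037,-0.0008,0.1013]], delta_rot=[[0,0,0],[0,0,0],[0,0,0],[0,0,0],[0,0,0],[0,0,0],[0,0,0],[0,0,0]], fingers=[-0.2,-0.2,-0.2,-0.2,-0.2,-0.2,-0.2,-0.2])

```text
time: 10.3
eef_pos: [635.7, 18.0, 49.2]
eef_rot: [0.295, 0.587, 0.713, -0.244]
force: [-0.4, 0.4, -1.1]
grip_width: 44.0
grip_force: 12.0
```

Call:
play_rows(travel=[[0,0,0],[0,0,0]], delta_rot=[[0,0,0],[0,0,0]], fingers=[-0.2,-0.2])

```text
time: 10.47
eef_pos: [636.5, 18.5, 49.9]
eef_rot: [0.296, 0.587, 0.714, -0.243]
force: [0.6, -0.0, -1.9]
grip_width: 43.9
grip_force: 12.0
```

```bash
python3 - <<'E'
from plan import *
now()
from h import *
snap(3,["scene"]);p,d=load("scene",3);P=cloud("scene",d);V=P-O
X=V@xf;Y=V@yf
m2=(d>0)&(abs(Y+90)<19)&(X>-35)&(X<12)&(P[...,2]>66)&(P[...,2]<85)
print(m2.sum(),np.median(P[m2][:,2]),"x range",X[m2].min(),X[m2].max())
A_=np.c_[X[m2],Y[m2],np.ones(m2.sum())];print(np.linalg.lstsq(A_,P[m2][:,2],rcond=None)[0])
E
```

```text
t 10.5 tcp [636.5  18.5  49.9] err [0.47 0.35 0.08] angerr [-0.05  0.02  0.01] gp fixture 1.2 -90.5 63.1 F [ 0.6 -0.  -1.9] w 43.9 gf 12.0 q [ 0.37  0.51  1.86 -0.88  1.13  0.72]
247 76.42294205580629 x range -23.59919648421756 11.933746427746623
[ 4.90312738e-02 -8.41307993e-03  7.57098389e+01]
```

```bash
python3 - <<'E'
from plan import *
q=Plan();r=rot(11.1,-45)
q.to(fx(1,-90,61.5),r,-0.2,lab='lower',rows=4)
q.hold(0.36,5,"open")
z=r.apply([0,0,1])
q.to(fx(1,-90,61.5)-105*z,r,0.36,lab="retract",rows=6)
r2=rot(11.1,45);b=fx(6,1.3,67);z2=r2.apply([0,0,1])
q.to(fx(0,-40,240),r,0.36,lab="up")
q.to(b-150*z2,r2,0.36,lab="pre2",extra=2)
q.done()
E
```

```text
lower T [0.0018, 0.0, 0.0018] Q [0.0, -0.0, 0.0] F -0.2 rows 4
open T 0 Q 0 F 0.36 rows 5
retract T [0.0, 0.0, -0.175] Q [0.0, -0.0, 0.0] F 0.36 rows 6
up T [-0.2115, -0.0833, -0.0342] Q [0.0, -0.0, 0.0] F 0.36 rows 5
pre2 T [-0.0049, -0.0429, 0.1032] Q [0.0, 0.6232, 0.0] F 0.36 rows 8
pre2 T [-0.0535, -0.026, 0.0323] Q [-0.0, 0.3768, 0.0] F 0.36 rows 7
end cmd [560.8 -72.7 159.9]
```

Call:
play_rows(travel=[[0.0018,0,0.0018],[0.0018,0,0.0018],[0.0018,0,0.0018],[0.0018,0,0.0018]], delta_rot=[[0,0,0],[0,0,0],[0,0,0],[0,0,0]], fingers=[-0.2,-0.2,-0.2,-0.2])

```text
time: 10.85
eef_pos: [636.7, 18.4, 49.0]
eef_rot: [0.296, 0.587, 0.713, -0.243]
force: [-0.1, 0.8, 3.7]
grip_width: 44.0
grip_force: 12.0
```

Call:
play_rows(travel=[[0,0,0],[0,0,0],[0,0,0],[0,0,0],[0,0,0]], delta_rot=[[0,0,0],[0,0,0],[0,0,0],[0,0,0],[0,0,0]], fingers=[0.36,0.36,0.36,0.36,0.36])

```text
time: 11.27
eef_pos: [635.9, 18.0, 48.0]
eef_rot: [0.295, 0.587, 0.713, -0.243]
force: [0.3, 0.3, 1.0]
grip_width: 60.4
grip_force: 0.0
```

Call:
play_rows(travel=[[0,0,-0.03],[0,0,-0.08],[0,0,-0.13],[0,0,-0.175],[0,0,-0.175],[0,0,-0.175]], delta_rot=[[0,0,0],[0,0,0],[0,0,0],[0,0,0],[0,0,0],[0,0,0]], fingers=[0.36,0.36,0.36,0.36,0.36,0.36])

```text
time: 11.77
eef_pos: [622.7, 92.3, 123.7]
eef_rot: [0.296, 0.587, 0.714, -0.242]
force: [0.7, -0.1, -0.2]
grip_width: 60.2
grip_force: 0.0
```

Call:
play_rows(travel=[[-0.2115,-0.0833,-0.0342],[-0.2115,-0.0833,-0.0342],[-0.2115,-0.0833,-0.0342],[-0.2115,-0.0833,-0.0342],[-0.2115,-0.0833,-0.0342]], delta_rot=[[0,0,0],[0,0,0],[0,0,0],[0,0,0],[0,0,0]], fingers=[0.36,0.36,0.36,0.36,0.36])

```text
time: 12.18
eef_pos: [587.1, 5.2, 228.7]
eef_rot: [0.296, 0.589, 0.712, -0.242]
force: [-0.7, 0.4, 0.1]
grip_width: 60.1
grip_force: 0.0
```

Call:
play_rows(travel=[[-0.0049,-0.0429,0.1032],[-0.0049,-0.0429,0.1032],[-0.0049,-0.0429,0.1032],[-0.0049,-0.0429,0.1032],[-0.0049,-0.0429,0.1032],[-0.0049,-0.0429,0.1032],[-0.0049,-0.0429,0.1032],[-0.0049,-0.0429,0.1032]], delta_rot=[[0,0.6232,0],[0,0.6232,0],[0,0.6232,0],[0,0.6232,0],[0,0.6232,0],[0,0.6232,0],[0,0.6232,0],[0,0.6232,0]], fingers=[0.36,0.36,0.36,0.36,0.36,0.36,0.36,0.36])

```text
time: 12.85
eef_pos: [571.2, -42.7, 183.8]
eef_rot: [-0.077, 0.633, 0.768, 0.064]
force: [-0.8, -0.6, -0.1]
grip_width: 59.9
grip_force: 0.0
```

Call:
play_rows(travel=[[-0.0535,-0.026,0.0323],[-0.0535,-0.026,0.0323],[-0.0535,-0.026,0.0323],[-0.0535,-0.026,0.0323],[-0.0535,-0.026,0.0323],[-0.0535,-0.026,0.0323],[-0.0535,-0.026,0.0323]], delta_rot=[[0,0.3768,0],[0,0.3768,0],[0,0.3768,0],[0,0.3768,0],[0,0.3768,0],[0,0.3768,0],[0,0.3768,0]], fingers=[0.36,0.36,0.36,0.36,0.36,0.36,0.36])

```text
time: 13.43
eef_pos: [559.8, -73.0, 156.0]
eef_rot: [-0.298, 0.589, 0.712, 0.242]
force: [0.5, 0.6, -0.5]
grip_width: 59.9
grip_force: 0.0
```

```bash
python3 - <<'E'
from plan import *
now()
from h import *
snap(4)
p,d=load("scene",4);P=cloud("scene",d);V=P-O
X=V@xf;Y=V@yf
m2=(d>0)&(abs(Y+90)<24)&(X>-40)&(X<30)&(P[...,2]>66)&(P[...,2]<85)
print(m2.sum(),np.median(P[m2][:,2]),"x range",X[m2].min(),X[m2].max(),"y",Y[m2].min(),Y[m2].max())
A_=np.c_[X[m2],Y[m2],np.ones(m2.sum())];print(np.linalg.lstsq(A_,P[m2][:,2],rcond=None)[0])
m2=(d>0)&(abs(Y)<30)&(X>-40)&(X<30)&(P[...,2]>83)&(P[...,2]<92)
r=cv2.minAreaRect(P[m2][:,:2].astype(np.float32));v=np.array([*r[0],0])-O;print(r,v@xf,v@yf)
q=Plan();r2=rot(11.1,45);b=fx(6,1.3,66)
q.to(b,r2,.36,lab="at2",rows=8);q.done()
E
```

```text
t 13.4 tcp [559.8 -73.  156. ] err [-1.   -0.33 -3.86] angerr [0.14 0.12 0.35] gp fixture -100.2 2.3 169.2 F [ 0.5  0.6 -0.5] w 59.9 gf 0.0 q [-0.51  0.43  1.74  0.57  1.55 -0.88]
364 75.20599275725334 x range -23.672747386292635 18.314707444386706 y -113.98059660250692 -68.00544969662361
[2.92453427e-02 4.95320194e-02 7.96113086e+01]
((543.7378540039062, 18.26198959350586), (44.93286895751953, 29.788766860961914), 9.965542793273926) 5.679809934730412 0.5794986947650679
at2 T [-0.0012, 0.0, 0.2512] Q [-0.0, -0.0, 0.0] F 0.36 rows 8
end cmd [540.4  31.4  52.8]
```

Call:
play_rows(travel=[[-0.0012,0,0.05],[-0.0012,0,0.1],[-0.0012,0,0.15],[-0.0012,0,0.19],[-0.0012,0,0.22],[-0.0012,0,0.24],[-0.0012,0,0.2512],[-0.0012,0,0.2512]], delta_rot=[[0,0,0],[0,0,0],[0,0,0],[0,0,0],[0,0,0],[0,0,0],[0,0,0],[0,0,0]], fingers=[0.36,0.36,0.36,0.36,0.36,0.36,0.36,0.36])

```text
time: 14.2
eef_pos: [539.9, 32.9, 52.8]
eef_rot: [-0.296, 0.586, 0.714, 0.243]
force: [-0.0, -1.3, -0.2]
grip_width: 60.0
grip_force: 0.0
```

Call:
play_rows(travel=[[0,0,0],[0,0,0],[0,0,0],[0,0,0],[0,0,0],[0,0,0],[0,0,0]], delta_rot=[[0,0,0],[0,0,0],[0,0,0],[0,0,0],[0,0,0],[0,0,0],[0,0,0]], fingers=[0.3,0,-0.1,-0.2,-0.2,-0.2,-0.2], force=12)

```text
time: 14.78
eef_pos: [541.4, 30.5, 53.6]
eef_rot: [-0.295, 0.587, 0.714, 0.244]
force: [-0.4, -3.4, 6.5]
grip_width: 44.2
grip_force: 12.0
```

```bash
python3 -c "
from plan import *
now()
q=Plan();r=rot(11.1,45)
q.to(fx(0,1.3,150),r,-0.2,lab='lift',extra=2)
q.to(fx(0,1.3,150),rot(11.1,-45),-0.2,lab='turn',extra=3)
q.to(fx(1,1,63),rot(11.1,-45),-0.2,lab='lower',rows=8)
q.done()"
```

```text
t 14.8 tcp [541.4  30.5  53.6] err [ 0.99 -0.88  0.83] angerr [-0.1  -0.05 -0.04] gp fixture 5.0 0.5 66.8 F [-0.4 -3.4  6.5] w 44.2 gf 12.0 q [-0.38  0.47  1.91  0.66  1.31 -0.93]
lift T [0.0919, 0.0, -0.1061] Q [-0.0, -0.0, 0.0] F -0.2 rows 5
turn T [-0.0194, 0.0, -0.0194] Q [0.0, -0.6232, 0.0] F -0.2 rows 8
turn T [-0.0163, 0.0, 0.0032] Q [0.0, -0.3768, 0.0] F -0.2 rows 8
lower T [0.1037, 0.0005, 0.1014] Q [0.0, -0.0, 0.0] F -0.2 rows 8
end cmd [546.8   0.6  49.8]
```

Call:
play_rows(travel=[[0.0919,0,-0.1061],[0.0919,0,-0.1061],[0.0919,0,-0.1061],[0.0919,0,-0.1061],[0.0919,0,-0.1061]], delta_rot=[[0,0,0],[0,0,0],[0,0,0],[0,0,0],[0,0,0]], fingers=[-0.2,-0.2,-0.2,-0.2,-0.2])

```text
time: 15.2
eef_pos: [541.1, 25.4, 136.0]
eef_rot: [-0.295, 0.587, 0.714, 0.243]
force: [-1.3, 0.3, -1.4]
grip_width: 43.7
grip_force: 12.0
```

Call:
play_rows(travel=[[-0.0194,0,-0.0194],[-0.0194,0,-0.0194],[-0.0194,0,-0.0194],[-0.0194,0,-0.0194],[-0.0194,0,-0.0194],[-0.0194,0,-0.0194],[-0.0194,0,-0.0194],[-0.0194,0,-0.0194]], delta_rot=[[0,-0.6232,0],[0,-0.6232,0],[0,-0.6232,0],[0,-0.6232,0],[0,-0.6232,0],[0,-0.6232,0],[0,-0.6232,0],[0,-0.6232,0]], fingers=[-0.2,-0.2,-0.2,-0.2,-0.2,-0.2,-0.2,-0.2])

```text
time: 15.87
eef_pos: [543.5, 9.9, 135.4]
eef_rot: [0.076, 0.632, 0.769, -0.063]
force: [0.0, 0.1, -1.3]
grip_width: 44.3
grip_force: 12.0
```

Call:
play_rows(travel=[[-0.0163,0,0.0032],[-0.0163,0,0.0032],[-0.0163,0,0.0032],[-0.0163,0,0.0032],[-0.0163,0,0.0032],[-0.0163,0,0.0032],[-0.0163,0,0.0032],[-0.0163,0,0.0032]], delta_rot=[[0,-0.3768,0],[0,-0.3768,0],[0,-0.3768,0],[0,-0.3768,0],[0,-0.3768,0],[0,-0.3768,0],[0,-0.3768,0],[0,-0.3768,0]], fingers=[-0.2,-0.2,-0.2,-0.2,-0.2,-0.2,-0.2,-0.2])

```text
time: 16.53
eef_pos: [546.0, -0.7, 135.6]
eef_rot: [0.294, 0.587, 0.714, -0.244]
force: [0.2, -0.2, -1.1]
grip_width: 43.8
grip_force: 12.0
```

```bash
python3 - <<'E'
from plan import *
now()
from h import *
snap(5,["scene"]);p,d=load("scene",5);P=cloud("scene",d);V=P-O
X=V@xf;Y=V@yf
m2=(d>0)&(abs(Y)<19)&(X>-35)&(X<10)&(P[...,2]>155)&(P[...,2]<170)
print(m2.sum(),np.median(P[m2][:,2]),"x range",X[m2].min(),X[m2].max())
A_=np.c_[X[m2],Y[m2],np.ones(m2.sum())];print(np.linalg.lstsq(A_,P[m2][:,2],rcond=None)[0])
E
```

```text
t 16.5 tcp [546.   -0.7 135.6] err [-0.74 -1.23 85.8 ] angerr [ 0.1   0.11 -0.12] gp fixture -0.1 2.0 148.8 F [ 0.2 -0.2 -1.1] w 43.8 gf 12.0 q [ 0.39  0.25  2.04 -0.83  1.21  0.65]
211 161.3190228583835 x range -24.095948628586147 9.919046295683446
[2.72733437e-02 1.45362743e-02 1.61425862e+02]
```

Good. Now I'll lower it, release, retract and rise.

```bash
python3 - <<'E'
from plan import *
q=Plan();r=rot(11.1,-45)
q.to(fx(1,1,61.3),r,-0.2,lab='lower',rows=4)
q.hold(0.36,5,"open")
z=r.apply([0,0,1])
q.to(fx(1,1,61.3)-105*z,r,0.36,lab="retract",rows=6)
q.to(fx(-20,0,240),r,0.36,lab="up")
q.to(fx(-120.5,-1,180),rot(101.1),0,lab="above tab",extra=2)
q.to(fx(-120.5,-1,72),rot(101.1),0,lab="tab",rows=8)
q.done()
E
```

```text
lower T [0.002, 0.0, 0.002] Q [0.0, -0.0, 0.0] F -0.2 rows 4
open T 0 Q 0 F 0.36 rows 5
retract T [0.0, 0.0, -0.175] Q [0.0, -0.0, 0.0] F 0.36 rows 6
up T [-0.2353, 0.0017, -0.0109] Q [0.0, -0.0, 0.0] F 0.36 rows 5
above tab T [-0.0147, 0.001, 0.1026] Q [-0.2227, 0.2227, -0.5377] F 0 rows 8
above tab T [-0.0197, -0.0404, 0.064] Q [-0.1682, 0.1681, -0.4059] F 0 rows 8
tab T [-0.0, 0.0, 0.18] Q [0.0, 0.0, 0.0] F 0 rows 8
end cmd [ 569.6 -105.3   53.3]
```

Call:
play_rows(travel=[[0.02,0.0005,0.02],[0.04,0.0005,0.04],[0.06,0.0005,0.06],[0.08,0.0005,0.08],[0.092,0.0005,0.09],[0.1,0.0005,0.098],[0.1037,0.0005,0.1014],[0.1037,0.0005,0.1014]], delta_rot=[[0,0,0],[0,0,0],[0,0,0],[0,0,0],[0,0,0],[0,0,0],[0,0,0],[0,0,0]], fingers=[-0.2,-0.2,-0.2,-0.2,-0.2,-0.2,-0.2,-0.2])

```text
time: 17.25
eef_pos: [547.1, 0.1, 50.2]
eef_rot: [0.296, 0.587, 0.713, -0.243]
force: [0.4, 0.4, -2.6]
grip_width: 44.2
grip_force: 12.0
```

Call:
play_rows(travel=[[0.002,0,0.002],[0.002,0,0.002],[0.002,0,0.002],[0.002,0,0.002]], delta_rot=[[0,0,0],[0,0,0],[0,0,0],[0,0,0]], fingers=[-0.2,-0.2,-0.2,-0.2])

```text
time: 17.58
eef_pos: [547.7, 0.6, 49.6]
eef_rot: [0.296, 0.587, 0.713, -0.243]
force: [-0.6, 0.1, 7.0]
grip_width: 44.4
grip_force: 12.0
```

Call:
play_rows(travel=[[0,0,0],[0,0,0],[0,0,0],[0,0,0],[0,0,0]], delta_rot=[[0,0,0],[0,0,0],[0,0,0],[0,0,0],[0,0,0]], fingers=[0.36,0.36,0.36,0.36,0.36])

```text
time: 18.0
eef_pos: [546.7, 0.6, 47.8]
eef_rot: [0.295, 0.587, 0.714, -0.243]
force: [0.8, 0.7, 0.7]
grip_width: 59.7
grip_force: 0.0
```

Call:
play_rows(travel=[[0,0,-0.03],[0,0,-0.08],[0,0,-0.13],[0,0,-0.175],[0,0,-0.175],[0,0,-0.175]], delta_rot=[[0,0,0],[0,0,0],[0,0,0],[0,0,0],[0,0,0],[0,0,0]], fingers=[0.36,0.36,0.36,0.36,0.36,0.36])

```text
time: 18.5
eef_pos: [533.4, 74.6, 123.1]
eef_rot: [0.296, 0.587, 0.714, -0.242]
force: [0.6, -0.4, -0.3]
grip_width: 60.1
grip_force: 0.0
```

Call:
play_rows(travel=[[-0.2353,0.0017,-0.0109],[-0.2353,0.0017,-0.0109],[-0.2353,0.0017,-0.0109],[-0.2353,0.0017,-0.0109],[-0.2353,0.0017,-0.0109]], delta_rot=[[0,0,0],[0,0,0],[0,0,0],[0,0,0],[0,0,0]], fingers=[0.36,0.36,0.36,0.36,0.36])

```text
time: 18.92
eef_pos: [552.7, -22.7, 229.1]
eef_rot: [0.297, 0.589, 0.712, -0.243]
force: [-0.6, -0.1, -0.6]
grip_width: 59.7
grip_force: 0.0
```

Call:
play_rows(travel=[[-0.0147,0.001,0.1026],[-0.0147,0.001,0.1026],[-0.0147,0.001,0.1026],[-0.0147,0.001,0.1026],[-0.0147,0.001,0.1026],[-0.0147,0.001,0.1026],[-0.0147,0.001,0.1026],[-0.0147,0.001,0.1026]], delta_rot=[[-0.2227,0.2227,-0.5377],[-0.2227,0.2227,-0.5377],[-0.2227,0.2227,-0.5377],[-0.2227,0.2227,-0.5377],[-0.2227,0.2227,-0.5377],[-0.2227,0.2227,-0.5377],[-0.2227,0.2227,-0.5377],[-0.2227,0.2227,-0.5377]], fingers=[0,0,0,0,0,0,0,0])

```text
time: 19.58
eef_pos: [559.8, -68.2, 186.0]
eef_rot: [0.142, 0.228, 0.956, -0.119]
force: [0.8, -0.2, -0.3]
grip_width: 43.9
grip_force: 0.0
```

Call:
play_rows(travel=[[-0.0197,-0.0404,0.064],[-0.0197,-0.0404,0.064],[-0.0197,-0.0404,0.064],[-0.0197,-0.0404,0.064],[-0.0197,-0.0404,0.064],[-0.0197,-0.0404,0.064],[-0.0197,-0.0404,0.064],[-0.0197,-0.0404,0.064]], delta_rot=[[-0.1682,0.1681,-0.4059],[-0.1682,0.1681,-0.4059],[-0.1682,0.1681,-0.4059],[-0.1682,0.1681,-0.4059],[-0.1682,0.1681,-0.4059],[-0.1682,0.1681,-0.4059],[-0.1682,0.1681,-0.4059],[-0.1682,0.1681,-0.4059]], fingers=[0,0,0,0,0,0,0,0])

```text
time: 20.25
eef_pos: [568.2, -106.1, 158.2]
eef_rot: [0.002, -0.086, 0.996, -0.003]
force: [-0.7, 0.3, -0.6]
grip_width: 43.8
grip_force: 0.0
```

```bash
python3 - <<'E'
from plan import *
now()
from h import *
snap(6)
p,d=load("scene",6);P=cloud("scene",d);V=P-O
X=V@xf;Y=V@yf
for y in(-90,0):
    m2=(d>0)&(abs(Y-y)<26)&(X>-40)&(X<30)&(P[...,2]>70)&(P[...,2]<85)
    r=cv2.minAreaRect(np.c_[X,Y].reshape(400,640,2)[m2].astype(np.float32)) if False else cv2.minAreaRect(np.stack([X[m2],Y[m2]],1).astype(np.float32))
    A_=np.c_[X[m2],Y[m2]-y,np.ones(m2.sum())];print(r,np.linalg.lstsq(A_,P[m2][:,2],rcond=None)[0].round(3))
cv2.imwrite("pics/t6.png",cv2.resize(p[165:290,250:420],None,fx=4,fy=4,interpolation=cv2.INTER_CUBIC)[...,::-1])
E
```

```text
t 20.2 tcp [ 568.2 -106.1  158.2] err [ -1.42  -0.86 104.84] angerr [ 0.32 -0.14  1.26] gp fixture -121.0 0.6 176.9 F [-0.7  0.3 -0.6] w 43.8 gf 0.0 q [-0.23  0.14  1.9  -0.    1.09 -1.97]
((-2.8984375, -91.62987518310547), (45.609798431396484, 41.55510330200195), 89.53511047363281) [1.2000e-02 1.5000e-02 7.5124e+01]
((-1.728982925415039, -0.6945457458496094), (42.214813232421875, 46.276611328125), 0.25368979573249817) [1.7000e-02 2.0000e-02 7.5346e+01]
```

View pics/t6.png

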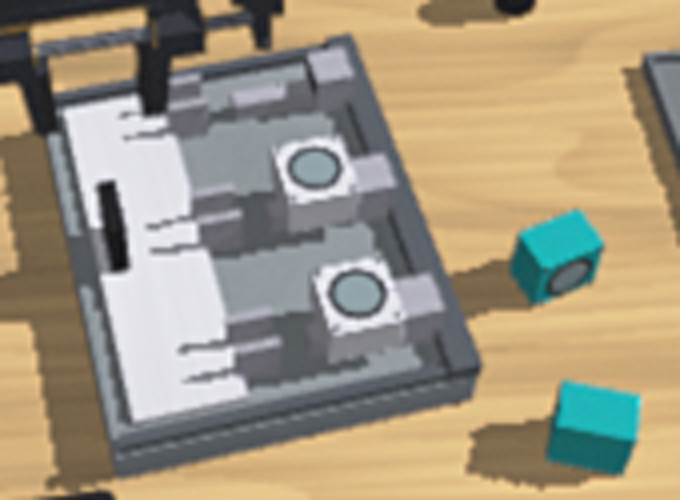

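Both blocks lie flat in their places with windows up, at crop (316,168) and (357,293). Next I close the jaw.

Call:
play_rows(travel=[[0,0,0.04],[0,0,0.08],[0,0,0.12],[0,0,0.15],[0,0,0.17],[0,0,0.18],[0,0,0.18],[0,0,0.18]], delta_rot=[[0,0,0],[0,0,0],[0,0,0],[0,0,0],[0,0,0],[0,0,0],[0,0,0],[0,0,0]], fingers=[0,0,0,0,0,0,0,0])

```text
time: 21.02
eef_pos: [570.1, -106.2, 53.8]
eef_rot: [0.004, -0.086, 0.996, -0.004]
force: [0.5, -0.4, 0.8]
grip_width: 43.9
grip_force: 0.0
```

Call:
play_rows(travel=[[0,0,0],[0,0,0],[0,0,0],[0,0,0],[0,0,0],[0,0,0]], delta_rot=[[0,0,0],[0,0,0],[0,0,0],[0,0,0],[0,0,0],[0,0,0]], fingers=[-1,-1,-1,-1,-1,-1], force=20)

```text
time: 21.52
eef_pos: [570.2, -105.8, 54.1]
eef_rot: [0.004, -0.086, 0.996, -0.003]
force: [-0.6, 3.6, 3.1]
grip_width: 12.1
grip_force: 20.0
```

Call:
play_rows(travel=[[0,0.006,0],[0,0.012,0],[0,0.018,0],[0,0.024,0],[0,0.03,0],[0,0.036,0],[0,0.038,0],[0,0.038,0]], delta_rot=[[0,0,0],[0,0,0],[0,0,0],[0,0,0],[0,0,0],[0,0,0],[0,0,0],[0,0,0]], fingers=[-1,-1,-1,-1,-1,-1,-1,-1])

```text
time: 22.18
eef_pos: [566.0, -83.8, 54.1]
eef_rot: [0.004, -0.087, 0.996, -0.004]
force: [-3.4, -1.8, 7.4]
grip_width: 11.9
grip_force: 20.0
```

Call:
play_rows(travel=[[0,0.001,0],[0,0.002,0],[0,0.003,0],[0,0.004,0],[0,0.004,0],[0,0.004,0]], delta_rot=[[0,0,0],[0,0,0],[0,0,0],[0,0,0],[0,0,0],[0,0,0]], fingers=[-1,-1,-1,-1,-1,-1])

```text
time: 22.68
eef_pos: [565.6, -81.8, 54.1]
eef_rot: [0.004, -0.087, 0.996, -0.004]
force: [-3.2, -3.0, 7.0]
grip_width: 12.0
grip_force: 20.0
```

```bash
python3 - <<'E'
from plan import *
now()
E
```

```text
t 22.7 tcp [565.6 -81.8  54.1] err [-4.01 23.45  0.81] angerr [ 0.53 -0.41  1.15] gp fixture -96.6 -1.4 72.8 F [-3.2 -3.   7. ] w 12.0 gf 20.0 q [-0.18  0.25  2.   -0.01  0.89 -1.92]
```

Call:
play_rows(travel=[[0,0.001,0],[0,0.002,0],[0,0.003,0],[0,0.003,0],[0,0.003,0]], delta_rot=[[0,0,0],[0,0,0],[0,0,0],[0,0,0],[0,0,0]], fingers=[-1,-1,-1,-1,-1])

```text
time: 23.1
eef_pos: [565.3, -80.2, 54.1]
eef_rot: [0.004, -0.087, 0.996, -0.004]
force: [-3.4, -4.7, 7.6]
grip_width: 11.7
grip_force: 20.0
```

Call:
play_rows(travel=[[0,0.001,0],[0,0.002,0],[0,0.003,0],[0,0.003,0],[0,0.003,0]], delta_rot=[[0,0,0],[0,0,0],[0,0,0],[0,0,0],[0,0,0]], fingers=[-1,-1,-1,-1,-1])

```text
time: 23.52
eef_pos: [565.0, -78.7, 54.1]
eef_rot: [0.004, -0.087, 0.996, -0.005]
force: [-3.8, -4.8, 7.0]
grip_width: 12.1
grip_force: 20.0
```

```bash
python3 - <<'E'
from plan import *
now()
E
```

```text
t 23.5 tcp [565.  -78.7  54.1] err [-4.6  26.58  0.82] angerr [ 0.56 -0.41  1.14] gp fixture -93.4 -1.5 72.8 F [-3.8 -4.8  7. ] w 12.1 gf 20.0 q [-0.18  0.25  2.   -0.01  0.89 -1.92]
```

Call:
play_rows(travel=[[0,0.001,0],[0,0.002,0],[0,0.002,0],[0,0.002,0]], delta_rot=[[0,0,0],[0,0,0],[0,0,0],[0,0,0]], fingers=[-1,-1,-1,-1])

```text
time: 23.85
eef_pos: [564.9, -78.2, 54.1]
eef_rot: [0.004, -0.087, 0.996, -0.005]
force: [-2.9, -7.0, 5.8]
grip_width: 11.9
grip_force: 20.0
```

Call:
play_rows(travel=[[0,0.001,0],[0,0.002,0],[0,0.002,0],[0,0.002,0]], delta_rot=[[0,0,0],[0,0,0],[0,0,0],[0,0,0]], fingers=[-1,-1,-1,-1])

```text
time: 24.18
eef_pos: [564.9, -78.2, 54.2]
eef_rot: [0.004, -0.087, 0.996, -0.006]
force: [-2.4, -12.5, 5.7]
grip_width: 12.0
grip_force: 20.0
```

```bash
python3 - <<'E'
from plan import *
now()
from h import *
snap(7)
for n in("scene","top"):
  p,d=load(n,7);P=cloud(n,d);V=P-O
  X=V@xf;Y=V@yf
  for y in(-90,0):
    m2=(d>0)&(abs(Y-y)<26)&(X>-40)&(X<30)&(P[...,2]>70)&(P[...,2]<85)
    print(n,m2.sum())
    if m2.sum()>20:
      r=cv2.minAreaRect(np.stack([X[m2],Y[m2]],1).astype(np.float32));print(r)
      A_=np.c_[X[m2],Y[m2]-y,np.ones(m2.sum())];print(np.linalg.lstsq(A_,P[m2][:,2],rcond=None)[0].round(3))
E
```

```text
t 24.2 tcp [564.9 -78.2  54.2] err [-4.71 27.1   0.83] angerr [ 0.73 -0.43  1.1 ] gp fixture -92.8 -1.5 72.8 F [ -2.4 -12.5   5.7] w 12.0 gf 20.0 q [-0.18  0.24  2.   -0.01  0.89 -1.91]
scene 344
((0.23598861694335938, -91.12959289550781), (41.961029052734375, 46.111812591552734), 0.6953718662261963)
[1.3000e-02 2.4000e-02 7.5198e+01]
scene 218
((0.41756439208984375, -3.0834732055664062), (42.001190185546875, 41.522430419921875), 2.094792604446411)
[1.0000e-02 2.3000e-02 7.5193e+01]
top 208
((0.8354988098144531, -90.25572204589844), (41.33864974975586, 44.51442337036133), 0.5270938277244568)
[ 3.0000e-03 -1.0000e-02  7.4648e+01]
top 115
((9.342649459838867, 0.7767143249511719), (43.385154724121094, 23.880138397216797), 89.7565689086914)
[ 4.0000e-03 -5.0000e-03  7.4409e+01]
```

Call:
play_rows(travel=[[0,-0.002,0],[0,-0.002,0],[0,-0.002,0],[0,-0.002,0],[0,-0.002,0],[0,-0.002,0]], delta_rot=[[0,0,0],[0,0,0],[0,0,0],[0,0,0],[0,0,0],[0,0,0]], fingers=[0,0,0,0,0,0])

```text
time: 24.78
eef_pos: [564.6, -76.4, 53.0]
eef_rot: [0.004, -0.087, 0.996, -0.004]
force: [0.9, -0.0, 0.6]
grip_width: 43.6
grip_force: 0.0
```

Call:
play_rows(travel=[[0,0,-0.27],[0,0,-0.27],[0,0,-0.27],[0,0,-0.27],[0,0,-0.27],[0,0,-0.27],[0,0,-0.27],[0,0,-0.27]], delta_rot=[[0,0,0],[0,0,0],[0,0,0],[0,0,0],[0,0,0],[0,0,0],[0,0,0],[0,0,0]], fingers=[0,0,0,0,0,0,0,0])

```text
time: 25.45
eef_pos: [562.0, -75.4, 213.1]
eef_rot: [0.002, -0.087, 0.996, -0.003]
force: [-0.6, 0.9, -0.7]
grip_width: 43.8
grip_force: 0.0
```

```bash
python3 - <<'E'
from plan import *
from h import *
snap(8)
s=arm.read_state();r=R.from_quat(np.roll(s["eef_rot"],-1));p=s["eef_pos"]+np.array([0.2,0,.8])
json.dump({"p":p.tolist(),"q":r.as_quat().tolist()},open("cmd.json","w"));now()
for n in("scene","top"):
  p,d=load(n,8);P=cloud(n,d)
  for y in(-90,0):
    V=P-O;X=V@xf;Y=V@yf
    m2=(d>0)&(abs(Y-y)<26)&(X>-25)&(X<25)&(P[...,2]>70)&(P[...,2]<85)
    if m2.sum()>20:
      q=cv2.minAreaRect(P[m2][:,:2].astype(np.float32));print(n,"block",y,np.round(q[0],1),np.round(q[1],1),m2.sum())
  for z0,z1 in((70,80),(85,100),(100,115),(115,130),(130,142),(143,152),(153,190)):
    m=(d>0)&(abs(P[...,0]-493)<60)&(abs(P[...,1]+315)<60)&(P[...,2]>z0)&(P[...,2]<z1)
    if m.sum()>4:
      q=P[m];e=cv2.minEnclosingCircle(q[:,:2].astype(np.float32));print(n,z0,m.sum(),"mean",q.mean(0).round(1),"circ",np.round(e[0],1),round(e[1],1))
E
python3 meas.py 8 | grep -E "scene|top|tab"
```

```text
t 25.6 tcp [561.9 -75.4 212.8] err [-0.2  0.  -0.8] angerr [0. 0. 0.] gp fixture -89.6 0.8 231.5 F [-0.1 -0.5  0.8] w 44.1 gf 0.0 q [-0.17  0.08  1.87 -0.01  1.19 -1.92]
scene block -90 [634.8  30.4] [46.5 42.3] 341
scene block 0 [546.3  13. ] [46.8 41.5] 286
scene 70 110 mean [ 497.8 -313.9   74.4] circ [ 494.3 -315.1] 21.8
scene 85 23 mean [ 496.9 -316.3   92.7] circ [ 494.6 -317.6] 6.7
scene 100 31 mean [ 496.4 -316.2  107.3] circ [ 494.1 -317.1] 7.1
scene 115 31 mean [ 496.7 -316.4  123.3] circ [ 493.8 -317.6] 6.9
scene 130 14 mean [ 498.3 -315.9  135.8] circ [ 496.4 -317.2] 6.1
scene 143 30 mean [ 499.1 -315.1  147.3] circ [ 494.8 -316.6] 11.1
scene 153 64 mean [ 493.6 -317.9  156.3] circ [ 492.5 -318.6] 11.6
top block -90 [633.6  31.1] [44.8 41. ] 139
top block 0 [542.7  23.4] [43.7 22.2] 103
top 70 64 mean [ 489.8 -311.2   74.4] circ [ 491.7 -315.2] 20.9
top 85 9 mean [ 489.6 -313.4   91.1] circ [ 490.2 -315.9] 6.2
top 100 10 mean [ 489.4 -313.3  108.1] circ [ 489.7 -314.6] 6.1
top 115 6 mean [ 487.4 -313.4  122. ] circ [ 488.2 -314.1] 3.8
top 143 12 mean [ 488.5 -311.7  146.8] circ [ 490.9 -316.8] 10.6
top 153 51 mean [ 491.  -317.7  156.1] circ [ 490.8 -317.7] 10.6
scene
   tab 243 c [546.5  13. ] size [45.4 41.4] ang 10.56 zmed 75.7
   tab 67 c [566.5 -79.6] size [35.6 11.7] ang 11.08 zmed 80.7
   tab 271 c [635.3  30.4] size [44.2 41.7] ang 12.99 zmed 75.7
top
   tab 61 c [630.8  37.2] size [42.7 22.5] ang 19.28 zmed 75.6
   tab 46 c [561.9 -79.8] size [32.2 12.5] ang 8.15 zmed 79.8
   tab 65 c [542.8  23.2] size [43.6 21.8] ang 6.3 zmed 75.5
```

```bash
python3 - <<'E'
from plan import *
q=Plan();r=rot(11.1)
q.to([492,-316.5,240],r,0,lab="above pen",extra=2)
q.to([492,-316.5,118.5],r,0,lab="pen",rows=8)
q.done()
E
```

```text
above pen T [0.1164, -0.2372, -0.0069] Q [-0.0011, 0.0032, 0.6232] F 0 rows 8
above pen T [-0.077, -0.1336, -0.0043] Q [-0.0006, 0.0018, 0.3638] F 0 rows 7
pen T [-0.0, -0.0, 0.2025] Q [0.0, 0.0, -0.0] F 0 rows 8
end cmd [ 492.  -316.5   99.8]
```

Call:
play_rows(travel=[[0.1164,-0.2372,-0.0069],[0.1164,-0.2372,-0.0069],[0.1164,-0.2372,-0.0069],[0.1164,-0.2372,-0.0069],[0.1164,-0.2372,-0.0069],[0.1164,-0.2372,-0.0069],[0.1164,-0.2372,-0.0069],[0.1164,-0.2372,-0.0069]], delta_rot=[[-0.0011,0.0032,0.6232],[-0.0011,0.0032,0.6232],[-0.0011,0.0032,0.6232],[-0.0011,0.0032,0.6232],[-0.0011,0.0032,0.6232],[-0.0011,0.0032,0.6232],[-0.0011,0.0032,0.6232],[-0.0011,0.0032,0.6232]], fingers=[0,0,0,0,0,0,0,0])

```text
time: 26.22
eef_pos: [518.0, -228.1, 218.1]
eef_rot: [0.001, 0.395, 0.919, -0.001]
force: [-0.1, 0.9, -0.0]
grip_width: 43.7
grip_force: 0.0
```

Call:
play_rows(travel=[[-0.077,-0.1336,-0.0043],[-0.077,-0.1336,-0.0043],[-0.077,-0.1336,-0.0043],[-0.077,-0.1336,-0.0043],[-0.077,-0.1336,-0.0043],[-0.077,-0.1336,-0.0043],[-0.077,-0.1336,-0.0043],[-0.077,-0.1336,-0.0043]], delta_rot=[[-0.0006,0.0018,0.3638],[-0.0006,0.0018,0.3638],[-0.0006,0.0018,0.3638],[-0.0006,0.0018,0.3638],[-0.0006,0.0018,0.3638],[-0.0006,0.0018,0.3638],[-0.0006,0.0018,0.3638],[-0.0006,0.0018,0.3638]], fingers=[0,0,0,0,0,0,0,0])

```text
time: 26.88
eef_pos: [492.9, -316.4, 221.8]
eef_rot: [0.001, 0.635, 0.773, 0.001]
force: [0.1, 0.3, -0.3]
grip_width: 44.1
grip_force: 0.0
```

```bash
python3 - <<'E'
from plan import *
from h import *
snap(9);now()
p,d=load("scene",9);P=cloud("scene",d)
for z0,z1 in((85,100),(100,115),(115,130),(143,152),(153,162)):
    m=(d>0)&(abs(P[...,0]-493)<70)&(abs(P[...,1]+315)<70)&(P[...,2]>z0)&(P[...,2]<z1)
    if m.sum()>4:
      q=P[m];e=cv2.minEnclosingCircle(q[:,:2].astype(np.float32));print(z0,m.sum(),"mean",q.mean(0).round(1),"circ",np.round(e[0],1),round(e[1],1))
E
```

```text
t 27.0 tcp [ 493.2 -316.4  222.3] err [  1.15   0.13 122.56] angerr [-0.2  -0.06 -0.1 ] gp fixture -312.9 114.7 241.0 F [-0.  -0.5  0.8] w 44.1 gf 0.0 q [-0.61  0.11  1.82  0.    1.21 -0.81]
85 28 mean [ 497.  -316.9   92.2] circ [ 494.3 -317.8] 6.7
100 30 mean [ 496.8 -315.9  107.9] circ [ 494.2 -317.2] 7.0
115 29 mean [ 496.5 -316.5  122.7] circ [ 493.6 -317.7] 6.7
143 31 mean [ 499.2 -314.6  147.5] circ [ 493.1 -317.4] 10.8
153 63 mean [ 493.6 -318.1  156.4] circ [ 492.4 -317.7] 11.6
```

Pen unchanged. I'll descend and grip it.

Call:
play_rows(travel=[[0,0,0.05],[0,0,0.09],[0,0,0.13],[0,0,0.16],[0,0,0.18],[0,0,0.19],[0,0,0.2025],[0,0,0.2025]], delta_rot=[[0,0,0],[0,0,0],[0,0,0],[0,0,0],[0,0,0],[0,0,0],[0,0,0],[0,0,0]], fingers=[0,0,0,0,0,0,0,0])

```text
time: 27.65
eef_pos: [493.5, -316.6, 100.6]
eef_rot: [0.001, 0.635, 0.772, 0.001]
force: [0.2, -0.3, -0.4]
grip_width: 44.1
grip_force: 0.0
```

Call:
play_rows(travel=[[0,0,0],[0,0,0],[0,0,0],[0,0,0],[0,0,0],[0,0,0],[0,0,0]], delta_rot=[[0,0,0],[0,0,0],[0,0,0],[0,0,0],[0,0,0],[0,0,0],[0,0,0]], fingers=[-0.3,-0.6,-1,-1,-1,-1,-1], force=25)

```text
time: 28.23
eef_pos: [494.0, -317.0, 101.8]
eef_rot: [0.002, 0.635, 0.772, 0.001]
force: [0.8, 0.4, 0.3]
grip_width: 20.7
grip_force: 25.0
```

```bash
python3 - <<'E'
from plan import *
now()
q=Plan();r=rot(11.1)
q.to([492,-316.5,270],r,-1,lab="lift",extra=3);q.done()
E
```

```text
t 28.2 tcp [ 494.  -317.   101.8] err [ 1.98 -0.5   1.97] angerr [-0.27 -0.12  0.  ] gp fixture -313.7 114.0 120.5 F [0.8 0.4 0.3] w 20.7 gf 25.0 q [-0.61  0.22  1.93  0.    0.99 -0.81]
lift T [-0.0, -0.0, -0.2525] Q [0.0, 0.0, -0.0] F -1 rows 7
end cmd [ 492.  -316.5  251.3]
```

```bash
python3 - <<'E'
from h import *
snap(10)
p,d=load("scene",10);u,v=proj("scene",[493,-316,110])[0].astype(int)
a=cv2.resize(p[v-50:v+50,u-60:u+60],None,fx=4,fy=4,interpolation=cv2.INTER_CUBIC)
t,_=load("top",10);u,v=proj("top",[493,-316,110])[0].astype(int)
b=cv2.resize(t[v-50:v+50,u-40:u+40],None,fx=4,fy=4,interpolation=cv2.INTER_CUBIC)
cv2.imwrite("pics/t10.png",np.hstack([a,b])[...,::-1])
E
```

```text
(no output)
```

View pics/t10.png

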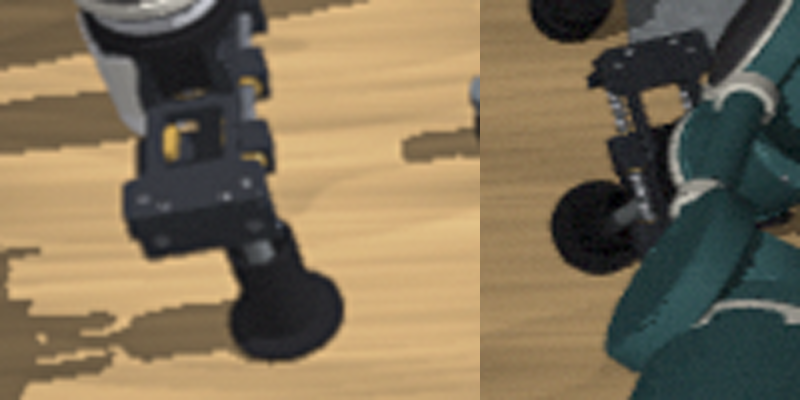

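Call:
play_rows(travel=[[0,0,0],[0,0,0],[0,0,0],[0,0,0]], delta_rot=[[0,0,0],[0,0,0],[0,0,0],[0,0,0]], fingers=[-1,-1,-1,-1])

```text
time: 28.67
eef_pos: [493.8, -316.9, 101.3]
eef_rot: [0.002, 0.635, 0.772, 0.001]
force: [1.3, 0.4, -0.0]
grip_width: 20.7
grip_force: 24.9
```

```bash
python3 - <<'E'
from plan import *
from h import *
now()
for n in("scene","top"):
  p,d=load(n,10);P=cloud(n,d)
  for z0 in range(80,165,10):
    m=(d>0)&(abs(P[...,0]-493)<30)&(abs(P[...,1]+315)<30)&(P[...,2]>z0)&(P[...,2]<z0+10)&(p.astype(int).sum(-1)>230)
    if m.sum()>2: print(n,z0,m.sum(),P[m].mean(0).round(1))
E
```

```text
t 28.7 tcp [ 493.8 -316.9  101.3] err [   1.76   -0.38 -149.95] angerr [-0.23 -0.09  0.  ] gp fixture -313.5 114.2 120.0 F [ 1.3  0.4 -0. ] w 20.7 gf 24.9 q [-0.61  0.22  1.93  0.    0.99 -0.81]
```

Call:
play_rows(travel=[[0,0,0],[0,0,0],[0,0,0],[0,0,0],[0,0,0.008],[0,0,0.01],[0,0,0.01],[0,0,0.01]], delta_rot=[[0,0,0],[0,0,0],[0,0,0],[0,0,0],[0,0,0],[0,0,0],[0,0,0],[0,0,0]], fingers=[0,0,0,0,0,0,0,0])

```text
time: 29.33
eef_pos: [493.5, -316.7, 94.9]
eef_rot: [0.002, 0.635, 0.772, 0.001]
force: [-0.4, -0.2, 0.3]
grip_width: 44.0
grip_force: 0.0
```

Call:
play_rows(travel=[[0,0,0],[0,0,0],[0,0,0],[0,0,0],[0,0,0],[0,0,0],[0,0,0]], delta_rot=[[0,0,0],[0,0,0],[0,0,0],[0,0,0],[0,0,0],[0,0,0],[0,0,0]], fingers=[-0.3,-0.6,-1,-1,-1,-1,-1], force=25)

```text
time: 29.92
eef_pos: [493.8, -316.9, 95.4]
eef_rot: [0.002, 0.635, 0.772, 0.001]
force: [0.7, -0.4, -0.8]
grip_width: 13.3
grip_force: 25.0
```

```bash
python3 - <<'E'
from plan import *
now()
E
```

```text
t 29.9 tcp [ 493.8 -316.9   95.4] err [   1.82   -0.41 -155.85] angerr [-0.24 -0.1   0.  ] gp fixture -313.6 114.1 114.1 F [ 0.7 -0.4 -0.8] w 13.3 gf 25.0 q [-0.61  0.23  1.93  0.    0.98 -0.81]
```

```bash
python3 - <<'E'
from plan import *
c={"p":[492.0,-316.5,93.8],"q":rot(11.1).as_quat().tolist()};json.dump(c,open("cmd.json","w"))
q=Plan();r=rot(11.1)
q.to([492,-316.5,230],r,-1,lab="lift",rows=6,ref="tcp")
q.to([520,-130,240],r,-1,lab="mid",extra=3,ref="tcp")
q.done()
E
```

```text
lift T [0.0, 0.0, -0.227] Q [0.0, 0.0, 0.0] F -1 rows 6
mid T [0.296, 0.1056, -0.0167] Q [0.0, 0.0, 0.0] F -1 rows 8
end cmd [ 520. -130.  240.]
```

Call:
play_rows(travel=[[0,0,-0.03],[0,0,-0.08],[0,0,-0.14],[0,0,-0.2],[0,0,-0.227],[0,0,-0.227]], delta_rot=[[0,0,0],[0,0,0],[0,0,0],[0,0,0],[0,0,0],[0,0,0]], fingers=[-1,-1,-1,-1,-1,-1])

```text
time: 30.42
eef_pos: [495.8, -318.6, 237.6]
eef_rot: [0.007, 0.635, 0.772, 0.001]
force: [0.8, 0.2, -0.3]
grip_width: 12.9
grip_force: 25.0
```

Call:
play_rows(travel=[[0.06,0.02,-0.003],[0.12,0.042,-0.006],[0.18,0.063,-0.01],[0.24,0.085,-0.013],[0.28,0.1,-0.016],[0.296,0.1056,-0.0167],[0.296,0.1056,-0.0167],[0.296,0.1056,-0.0167]], delta_rot=[[0,0,0],[0,0,0],[0,0,0],[0,0,0],[0,0,0],[0,0,0],[0,0,0],[0,0,0]], fingers=[-1,-1,-1,-1,-1,-1,-1,-1])

```text
time: 31.08
eef_pos: [520.6, -130.3, 240.4]
eef_rot: [0.001, 0.635, 0.773, 0.0]
force: [-0.2, -1.1, -0.3]
grip_width: 13.3
grip_force: 25.0
```

```bash
python3 - <<'E'
from plan import *
from h import *
snap(11);now()
s=arm.read_state();t=s["eef_pos"]
for n in("scene","top"):
  p,d=load(n,11);P=cloud(n,d)
  for z0 in range(int(t[2])-96,int(t[2])-2,8):
    m=(d>0)&(abs(P[...,0]-t[0])<45)&(abs(P[...,1]-t[1])<45)&(P[...,2]>z0)&(P[...,2]<z0+8)
    if m.sum()>2: print(n,z0,m.sum(),P[m].mean(0).round(1),"min",P[m].min(0).round(1),"max",P[m].max(0).round(1))
p,d=load("scene",11);u,v=proj("scene",t-[0,0,50])[0].astype(int);print(u,v)
cv2.imwrite("pics/t11.png",cv2.resize(p[v-60:v+60,u-70:u+70],None,fx=4,fy=4,interpolation=cv2.INTER_CUBIC)[...,::-1])
E
```

```text
t 31.2 tcp [ 520.7 -131.4  240.7] err [ 0.71 -1.41  0.7 ] angerr [-0.16 -0.1   0.05] gp fixture -136.7 52.1 259.4 F [-0.3  0.8 -0.7] w 13.1 gf 25.0 q [-0.29 -0.    1.9  -0.    1.24 -0.49]
scene 152 9 [ 526.  -130.9  156.4] min [ 524.2 -134.7  153.4] max [ 527.6 -127.7  158.8]
scene 160 11 [ 526.2 -131.1  164.3] min [ 523.3 -137.8  160.7] max [ 527.8 -125.   167.7]
scene 168 19 [ 526.9 -130.   172.3] min [ 520.5 -137.1  168.2] max [ 530.9 -124.5  175.7]
scene 176 16 [ 527.  -131.   180.6] min [ 525.4 -136.6  176.8] max [ 529.8 -125.2  184. ]
scene 184 17 [ 526.2 -130.7  188. ] min [ 523.  -137.9  184.4] max [ 527.9 -124.6  191.7]
scene 192 19 [ 526.4 -130.3  195.9] min [ 521.7 -136.9  192.2] max [ 529.1 -124.4  199.9]
scene 200 17 [ 526.5 -130.9  204.6] min [ 522.2 -138.1  201.6] max [ 529.5 -125.1  207.3]
scene 208 19 [ 526.  -130.1  212. ] min [ 519.7 -137.4  208.6] max [ 528.6 -124.4  215.6]
scene 216 19 [ 526.9 -130.9  220.1] min [ 522.5 -137.8  216.4] max [ 529.2 -125.3  223.9]
scene 224 15 [ 527.3 -129.8  227.9] min [ 524.1 -135.4  224.1] max [ 529.5 -125.   231.7]
261 166
```

View pics/t11.png

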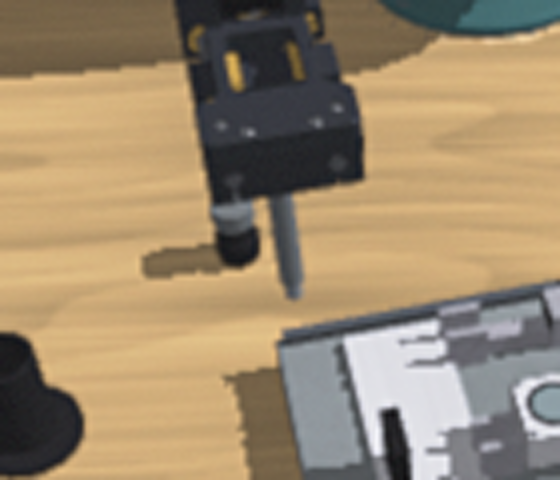

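```bash
python3 - <<'E'
from plan import *
q=Plan();r=rot(11.1)
q.to([545,13.5,185],r,-1,lab="above2",rows=8,ref="tcp")
q.to([545,13.5,163],r,-1,lab="touch2",rows=6,ref="tcp")
q.done()
E
```

```text
above2 T [0.2267, 0.087, 0.0917] Q [0.0, 0.0, 0.0] F -1 rows 8
touch2 T [0.0, -0.0, 0.0367] Q [0.0, 0.0, 0.0] F -1 rows 6
end cmd [545.   13.5 163. ]
```

Call:
play_rows(travel=[[0.05,0.019,0.02],[0.1,0.038,0.04],[0.15,0.057,0.06],[0.19,0.073,0.077],[0.215,0.083,0.087],[0.2267,0.087,0.0917],[0.2267,0.087,0.0917],[0.2267,0.087,0.0917]], delta_rot=[[0,0,0],[0,0,0],[0,0,0],[0,0,0],[0,0,0],[0,0,0],[0,0,0],[0,0,0]], fingers=[-1,-1,-1,-1,-1,-1,-1,-1])

```text
time: 31.85
eef_pos: [546.5, 12.0, 186.4]
eef_rot: [0.002, 0.636, 0.772, 0.001]
force: [0.1, -0.4, -0.4]
grip_width: 13.0
grip_force: 25.0
```

Call:
play_rows(travel=[[0,0,0.008],[0,0,0.016],[0,0,0.024],[0,0,0.032],[0,0,0.0367],[0,0,0.0367],[0,0,0.0367]], delta_rot=[[0,0,0],[0,0,0],[0,0,0],[0,0,0],[0,0,0],[0,0,0],[0,0,0]], fingers=[-1,-1,-1,-1,-1,-1,-1])

```text
time: 32.43
eef_pos: [546.3, 13.0, 164.3]
eef_rot: [0.002, 0.635, 0.772, 0.001]
force: [0.3, -0.5, -0.3]
grip_width: 13.1
grip_force: 25.0
```

```bash
python3 - <<'E'
from plan import *
from h import *
now();snap(12,["scene"])
p,d=load("scene",12);u,v=proj("scene",[545,13,90])[0].astype(int)
cv2.imwrite("pics/t12.png",cv2.resize(p[v-40:v+40,u-50:u+50],None,fx=5,fy=5,interpolation=cv2.INTER_CUBIC)[...,::-1])
E
```

```text
t 32.4 tcp [546.3  13.  164.3] err [ 1.32 -0.47  1.35] angerr [-0.2  -0.1   0.01] gp fixture 0.1 -0.9 183.0 F [ 0.3 -0.5 -0.3] w 13.1 gf 25.0 q [-0.02  0.08  1.96 -0.    1.1  -0.21]
```

View pics/t12.png

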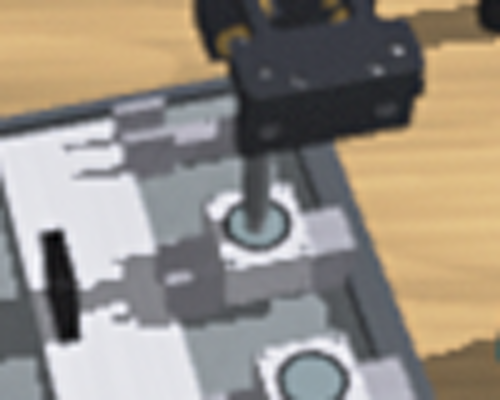

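The tip is just above the centre of block2's window, at crop (257,225). Next I press.

Call:
play_rows(travel=[[0,0,0.002],[0,0,0.004],[0,0,0.006],[0,0,0.008],[0,0,0.0083],[0,0,0.0083],[0,0,0.0083],[0,0,0.0083]], delta_rot=[[0,0,0],[0,0,0],[0,0,0],[0,0,0],[0,0,0],[0,0,0],[0,0,0],[0,0,0]], fingers=[-1,-1,-1,-1,-1,-1,-1,-1])

```text
time: 33.15
eef_pos: [546.7, 13.2, 159.7]
eef_rot: [0.002, 0.635, 0.772, 0.001]
force: [0.0, 0.9, 1.7]
grip_width: 13.3
grip_force: 25.0
```

```bash
python3 - <<'E'
from plan import *
import time
now()
q=Plan();r=rot(11.1);q.p=q.p-np.array([0,0,4.98])
q.to([545,13.5,195],r,-1,lab="up",rows=5,ref="tcp")
q.to([633.5,31,195],r,-1,lab="over3",rows=6,ref="tcp")
q.to([633.5,31,158],r,-1,lab="press3",rows=8,ref="tcp")
q.done()
E
```

```text
t 33.1 tcp [546.7  13.2 159.7] err [ 1.7  -0.29 -3.24] angerr [-0.26 -0.1   0.  ] gp fixture 0.2 -1.3 178.4 F [0.  0.9 1.7] w 13.3 gf 25.0 q [-0.02  0.08  1.97 -0.    1.09 -0.21]
up T [0.0, -0.0, -0.0617] Q [0.0, 0.0, 0.0] F -1 rows 5
over3 T [0.0002, 0.1503, 0.0] Q [0.0, 0.0, 0.0] F -1 rows 6
press3 T [0.0, 0.0, 0.0617] Q [0.0, 0.0, 0.0] F -1 rows 8
end cmd [633.5  31.  158. ]
```

Call:
play_rows(travel=[[0,0,0],[0,0,0.0005],[0,0,0.001]], delta_rot=[[0,0,0],[0,0,0],[0,0,0]], fingers=[-1,-1,-1])

```text
time: 33.4
eef_pos: [546.7, 13.2, 159.0]
eef_rot: [0.002, 0.635, 0.772, 0.001]
force: [0.4, -0.7, 2.0]
grip_width: 13.2
grip_force: 25.0
```

Call:
play_rows(travel=[[0,0,-0.02],[0,0,-0.0627],[0,0,-0.0627],[0,0,-0.0627],[0,0,-0.0627]], delta_rot=[[0,0,0],[0,0,0],[0,0,0],[0,0,0],[0,0,0]], fingers=[-1,-1,-1,-1,-1])

```text
time: 33.82
eef_pos: [546.1, 13.2, 196.3]
eef_rot: [0.002, 0.635, 0.772, 0.001]
force: [-0.3, -0.2, -0.1]
grip_width: 13.2
grip_force: 25.0
```

Call:
play_rows(travel=[[0,0.05,0],[0,0.1,0],[0.0002,0.14,0],[0.0002,0.1503,0],[0.0002,0.1503,0],[0.0002,0.1503,0]], delta_rot=[[0,0,0],[0,0,0],[0,0,0],[0,0,0],[0,0,0],[0,0,0]], fingers=[-1,-1,-1,-1,-1,-1])

```text
time: 34.32
eef_pos: [633.4, 30.6, 195.2]
eef_rot: [0.001, 0.635, 0.772, -0.0]
force: [0.3, -0.3, -0.0]
grip_width: 12.9
grip_force: 25.0
```

```bash
python3 - <<'E'
from plan import *
from h import *
now();snap(13,["scene"]);p,d=load("scene",13);P=cloud("scene",d);s=arm.read_state();t=s["eef_pos"]
m=(d>0)&(abs(P[...,0]-t[0])<20)&(abs(P[...,1]-t[1])<20)&(P[...,2]>t[2]-92)&(P[...,2]<t[2]-20);print(P[m].mean(0),P[m].min(0),P[m].max(0))
E
```

```text
t 34.3 tcp [633.4  30.6 195.2] err [-0.11 -0.36 37.23] angerr [-0.02 -0.06 -0.01] gp fixture 0.6 -89.8 213.9 F [ 0.3 -0.3 -0. ] w 12.9 gf 25.0 q [ 0.01  0.22  1.74 -0.    1.18 -0.18]
[638.75330431  28.25388692 131.12953402] [633.17642279  22.75610447 105.16626221] [641.60671104  36.16569642 162.06132747]
```

Call:
play_rows(travel=[[0,0,0.02],[0,0,0.04],[0,0,0.048],[0,0,0.053],[0,0,0.057],[0,0,0.0605],[0,0,0.0605],[0,0,0.0605]], delta_rot=[[0,0,0],[0,0,0],[0,0,0],[0,0,0],[0,0,0],[0,0,0],[0,0,0],[0,0,0]], fingers=[-1,-1,-1,-1,-1,-1,-1,-1])

```text
time: 35.03
eef_pos: [635.1, 30.7, 161.0]
eef_rot: [0.002, 0.635, 0.772, 0.001]
force: [-0.4, 0.2, 0.3]
grip_width: 13.5
grip_force: 25.0
```

Call:
play_rows(travel=[[0,0,0],[0,0,0],[0,0,0],[0,0,0]], delta_rot=[[0,0,0],[0,0,0],[0,0,0],[0,0,0]], fingers=[-1,-1,-1,-1])

```text
time: 35.37
eef_pos: [635.3, 30.7, 160.9]
eef_rot: [0.002, 0.635, 0.772, 0.001]
force: [-0.1, 0.9, 1.1]
grip_width: 13.1
grip_force: 25.0
```

```bash
python3 - <<'E'
from plan import *
now()
q=Plan();r=rot(11.1);q.p=q.p+np.array([0,0,.72])
q.to([633.5,31,240],r,-1,lab="up",extra=2,ref="tcp")
q.to([492,-315,240],r,-1,lab="over holder",extra=2,ref="tcp")
q.done()
E
```

```text
t 35.4 tcp [635.3  30.7 160.9] err [ 1.78 -0.28  2.92] angerr [-0.27 -0.1  -0.  ] gp fixture 0.3 -91.5 179.6 F [-0.1  0.9  1.1] w 13.1 gf 25.0 q [ 0.01  0.25  1.77 -0.    1.12 -0.18]
up T [0.0, 0.0, -0.1355] Q [0.0, 0.0, 0.0] F -1 rows 4
over holder T [-0.451, -0.2967, 0.0] Q [0.0, 0.0, 0.0] F -1 rows 8
over holder T [-0.0694, -0.0457, 0.0] Q [0.0, 0.0, 0.0] F -1 rows 4
end cmd [ 492. -315.  240.]
```

Call:
play_rows(travel=[[0,0,0.001],[0,0,0.002],[0,0,0.003],[0,0,0.003],[0,0,0.003],[0,0,0.003],[0,0,0.003]], delta_rot=[[0,0,0],[0,0,0],[0,0,0],[0,0,0],[0,0,0],[0,0,0],[0,0,0]], fingers=[-1,-1,-1,-1,-1,-1,-1])

```text
time: 35.95
eef_pos: [635.2, 30.6, 159.0]
eef_rot: [0.002, 0.635, 0.772, 0.001]
force: [-0.1, 0.5, 1.2]
grip_width: 13.2
grip_force: 25.0
```

Call:
play_rows(travel=[[0,0,-0.03],[0,0,-0.08],[0,0,-0.13],[0,0,-0.1385],[0,0,-0.1385]], delta_rot=[[0,0,0],[0,0,0],[0,0,0],[0,0,0],[0,0,0]], fingers=[-1,-1,-1,-1,-1])

```text
time: 36.37
eef_pos: [636.4, 30.8, 244.9]
eef_rot: [0.004, 0.635, 0.772, 0.003]
force: [-0.5, -0.3, -0.7]
grip_width: 13.2
grip_force: 25.0
```

Call:
play_rows(travel=[[-0.451,-0.2967,0],[-0.451,-0.2967,0],[-0.451,-0.2967,0],[-0.451,-0.2967,0],[-0.451,-0.2967,0],[-0.451,-0.2967,0],[-0.451,-0.2967,0],[-0.451,-0.2967,0]], delta_rot=[[0,0,0],[0,0,0],[0,0,0],[0,0,0],[0,0,0],[0,0,0],[0,0,0],[0,0,0]], fingers=[-1,-1,-1,-1,-1,-1,-1,-1])

```text
time: 37.03
eef_pos: [509.3, -270.9, 238.8]
eef_rot: [0.0, 0.636, 0.772, 0.0]
force: [-0.2, 0.2, -0.0]
grip_width: 12.8
grip_force: 25.0
```

Call:
play_rows(travel=[[-0.0694,-0.0457,0],[-0.0694,-0.0457,0],[-0.0694,-0.0457,0],[-0.0694,-0.0457,0],[-0.0694,-0.0457,0]], delta_rot=[[0,0,0],[0,0,0],[0,0,0],[0,0,0],[0,0,0]], fingers=[-1,-1,-1,-1,-1])

```text
time: 37.45
eef_pos: [493.1, -313.7, 240.2]
eef_rot: [0.001, 0.635, 0.772, 0.001]
force: [1.3, 0.4, 0.7]
grip_width: 13.0
grip_force: 25.0
```

```bash
python3 - <<'E'
from plan import *
from h import *
now();snap(14);s=arm.read_state();t=s["eef_pos"]
for n in("scene","top"):
  p,d=load(n,14);P=cloud(n,d)
  for a,b in((t[2]-92,t[2]-60),(t[2]-55,t[2]-25)):
    m=(d>0)&(abs(P[...,0]-t[0])<20)&(abs(P[...,1]-t[1])<20)&(P[...,2]>a)&(P[...,2]<b)
    if m.sum()>3:print(n,"pen",P[m].mean(0),P[m].min(0))
  m=(d>0)&(abs(P[...,0]-t[0])<45)&(abs(P[...,1]-t[1])<45)&(P[...,2]>70)&(P[...,2]<80)
  if m.sum()>4:print(n,"rim",cv2.minEnclosingCircle(P[m][:,:2].astype(np.float32)))
q=Plan();q.to([492,-315,98],rot(11.1),-1,lab="down",rows=8,ref="tcp");q.done()
E
```

```text
t 37.5 tcp [ 493.1 -313.7  240.2] err [1.13 1.24 0.21] angerr [-0.18  0.03 -0.04] gp fixture -310.4 114.2 258.9 F [1.3 0.4 0.7] w 13.0 gf 25.0 q [-0.61  0.09  1.8   0.    1.25 -0.81]
scene pen [ 498.65696742 -312.74090129  167.98003677] [ 493.76716318 -320.78170578  152.61098861]
scene pen [ 498.91032421 -312.48059652  201.38666854] [ 488.93529814 -319.89189484  186.251157  ]
scene rim ((493.2595520019531, -314.65399169921875), 22.091691970825195)
top pen [ 491.73548826 -309.87333878  169.07330774] [ 486.70436086 -317.38631575  151.26966788]
top pen [ 491.47547819 -309.5356045   201.38123508] [ 486.74841603 -315.9864554   186.08172557]
top rim ((492.8586730957031, -315.4711608886719), 21.12225914001465)
down T [-0.0, -0.0, 0.2367] Q [0.0, 0.0, 0.0] F -1 rows 8
end cmd [ 492. -315.   98.]
```

Call:
play_rows(travel=[[0,0,0.05],[0,0,0.1],[0,0,0.14],[0,0,0.17],[0,0,0.2],[0,0,0.22],[0,0,0.2367],[0,0,0.2367]], delta_rot=[[0,0,0],[0,0,0],[0,0,0],[0,0,0],[0,0,0],[0,0,0],[0,0,0],[0,0,0]], fingers=[-1,-1,-1,-1,-1,-1,-1,-1])

```text
time: 38.22
eef_pos: [493.0, -313.7, 97.4]
eef_rot: [0.0, 0.635, 0.773, 0.001]
force: [-1.2, -0.2, 0.3]
grip_width: 13.3
grip_force: 25.0
```

Call:
play_rows(travel=[[0,0,0],[0,0,0],[0,0,0],[0,0,0],[0,0,0],[0,0,0],[0,0,0],[0,0,0]], delta_rot=[[0,0,0],[0,0,0],[0,0,0],[0,0,0],[0,0,0],[0,0,0],[0,0,0],[0,0,0]], fingers=[-0.6,-0.4,-0.2,0,0,0,0,0])

```text
time: 38.88
eef_pos: [493.8, -315.4, 99.7]
eef_rot: [0.002, 0.635, 0.772, 0.001]
force: [-0.0, -0.1, -0.5]
grip_width: 44.4
grip_force: 0.2
```

```bash
python3 - <<'E'
from plan import *
now()
q=Plan();r=rot(11.1)
q.to([492,-315,260],r,0,lab="up",extra=2,ref="tcp")
q.to(fx(-94,-1,190),rot(101.1),0,lab="above tab",extra=3)
q.done()
E
```

```text
t 38.9 tcp [ 493.8 -315.4   99.7] err [ 1.79 -0.46  1.73] angerr [-0.25 -0.11  0.01] gp fixture -312.1 113.9 118.4 F [-0.  -0.1 -0.5] w 44.4 gf 0.2 q [-0.61  0.22  1.93  0.    0.99 -0.81]
up T [-0.0, -0.0, -0.27] Q [0.0, 0.0, 0.0] F 0 rows 6
above tab T [0.2258, 0.121, 0.0921] Q [0.0, 0.0, -0.6232] F 0 rows 8
above tab T [0.0154, 0.1541, 0.0557] Q [0.0, 0.0, -0.3768] F 0 rows 8
end cmd [564.5 -79.2 171.3]
```

Call:
play_rows(travel=[[0,0,-0.02],[0,0,-0.06],[0,0,-0.12],[0,0,-0.18],[0,0,-0.24],[0,0,-0.27],[0,0,-0.27]], delta_rot=[[0,0,0],[0,0,0],[0,0,0],[0,0,0],[0,0,0],[0,0,0],[0,0,0]], fingers=[0.1,0.1,0.1,0,0,0,0])

```text
time: 39.47
eef_pos: [495.8, -317.1, 269.4]
eef_rot: [0.008, 0.635, 0.772, 0.001]
force: [1.4, -0.3, 1.4]
grip_width: 44.0
grip_force: 0.0
```

Call:
play_rows(travel=[[0.2258,0.121,0.0921],[0.2258,0.121,0.0921],[0.2258,0.121,0.0921],[0.2258,0.121,0.0921],[0.2258,0.121,0.0921],[0.2258,0.121,0.0921],[0.2258,0.121,0.0921],[0.2258,0.121,0.0921]], delta_rot=[[0,0,-0.6232],[0,0,-0.6232],[0,0,-0.6232],[0,0,-0.6232],[0,0,-0.6232],[0,0,-0.6232],[0,0,-0.6232],[0,0,-0.6232]], fingers=[0,0,0,0,0,0,0,0])

```text
time: 40.13
eef_pos: [537.7, -167.5, 205.1]
eef_rot: [0.001, 0.194, 0.981, 0.0]
force: [1.1, 0.4, 1.3]
grip_width: 43.9
grip_force: 0.0
```

Call:
play_rows(travel=[[0.0154,0.1541,0.0557],[0.0154,0.1541,0.0557],[0.0154,0.1541,0.0557],[0.0154,0.1541,0.0557],[0.0154,0.1541,0.0557],[0.0154,0.1541,0.0557],[0.0154,0.1541,0.0557],[0.0154,0.1541,0.0557]], delta_rot=[[0,0,-0.3768],[0,0,-0.3768],[0,0,-0.3768],[0,0,-0.3768],[0,0,-0.3768],[0,0,-0.3768],[0,0,-0.3768],[0,0,-0.3768]], fingers=[0,0,0,0,0,0,0,0])

```text
time: 40.8
eef_pos: [565.5, -79.6, 172.6]
eef_rot: [0.002, -0.095, 0.995, -0.001]
force: [-0.2, 0.0, 0.2]
grip_width: 44.4
grip_force: 0.0
```

```bash
cat > pen.py <<'E'
from h import *
import sys
k=sys.argv[1];snap(k)
for n in("scene","top"):
  p,d=load(n,k);P=cloud(n,d)
  for z0,z1 in((85,100),(100,115),(115,130),(143,152),(153,180)):
    m=(d>0)&(abs(P[...,0]-493)<80)&(abs(P[...,1]+315)<80)&(P[...,2]>z0)&(P[...,2]<z1)
    if m.sum()>4:
      q=P[m];e=cv2.minEnclosingCircle(q[:,:2].astype(np.float32));print(n,z0,m.sum(),"mean",q.mean(0).round(1),"circ",np.round(e[0],1),round(e[1],1))
E
python3 pen.py 15; python3 - <<'E'
from plan import *
now();q=Plan()
q.to(fx(-94,-1,72),rot(101.1),0,lab="tab",rows=8)
q.to(fx(-118,-1,72),rot(101.1),0,lab="slide",rows=8)
q.to(fx(-118,-1,190),rot(101.1),0,lab="up",rows=6)
q.to(fx(0,-90,170),rot(11.1),0.36,lab="over b3",extra=3)
q.done()
E
```

```text
scene 85 70 mean [ 482.2 -315.1   92.7] circ [ 478.3 -316.8] 12.7
top 85 59 mean [ 476.  -315.8   92.2] circ [ 475.3 -316.2] 13.7
t 40.9 tcp [565.8 -79.8 172.9] err [ 1.27 -0.6   1.6 ] angerr [ 0.09 -0.22  0.12] gp fixture -94.8 -2.1 191.6 F [0.6 0.5 0.7] w 44.3 gf 0.0 q [-0.18  0.12  1.9  -0.    1.12 -1.95]
tab T [0.0, -0.0, 0.1967] Q [0.0, 0.0, 0.0] F 0 rows 8
slide T [0.0, -0.04, 0.0] Q [0.0, 0.0, 0.0] F 0 rows 8
up T [0.0, -0.0, -0.1967] Q [0.0, 0.0, 0.0] F 0 rows 6
over b3 T [-0.0924, 0.1226, 0.0208] Q [0.0, 0.0, 0.6232] F 0.36 rows 8
over b3 T [0.0303, 0.0877, 0.0126] Q [0.0, 0.0, 0.3768] F 0.36 rows 8
end cmd [633.7  30.1 151.3]
```

```bash
python3 - <<'E'
from plan import *
json.dump({"p":[564.5,-79.2,171.3],"q":rot(101.1).as_quat().tolist()},open("cmd.json","w"))
from h import *
p,d=load("scene",15);a=cv2.resize(p[140:260,130:250],None,fx=3,fy=3,interpolation=cv2.INTER_CUBIC)
t,_=load("top",15);b=cv2.resize(t[160:280,390:510],None,fx=3,fy=3,interpolation=cv2.INTER_CUBIC)
cv2.imwrite("pics/t15.png",np.hstack([a,b])[...,::-1])
E
```

```text
(no output)
```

View pics/t15.png

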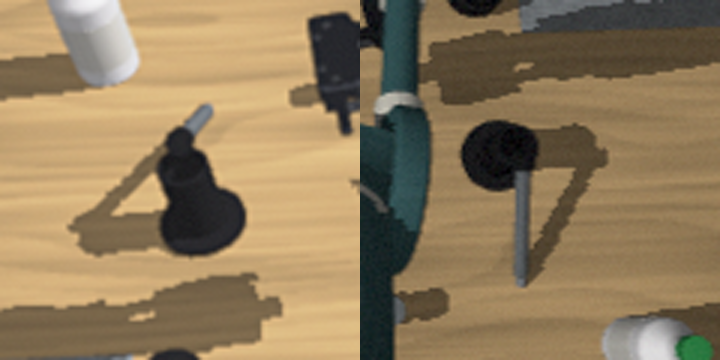

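The crops show the pen out of the holder. Its head (crop 180,140) rests on the rim and its tip lies on the bench towards the robot (right crop 522,280). Next I measure its axis for recovery.

```bash
python3 - <<'E'
from h import *
for n in("scene","top"):
  p,d=load(n,15);P=cloud(n,d)
  m=(d>0)&(P[...,0]>330)&(P[...,0]<470)&(abs(P[...,1]+318)<35)&(P[...,2]>8)&(P[...,2]<100)
  c,l,st,_=cv2.connectedComponentsWithStats(m.astype(np.uint8));i=1+np.argmax(st[1:,4]);q=P[l==i]
  q=q[q[:,0]<455]
  L=cv2.fitLine(q.astype(np.float32),cv2.DIST_HUBER,0,.01,.01).ravel();print(n,len(q),L.round(3),q.min(0).round(1),q.max(0).round(1))
  for x in range(350,470,15):
    k=abs(q[:,0]-x)<7.5
    if k.sum()>2:print(x,q[k].mean(0).round(1),q[k].min(0).round(1),q[k].max(0).round(1))
  m=(d>0)&(abs(P[...,0]-478)<30)&(abs(P[...,1]+316)<25)&(P[...,2]>78)&(P[...,2]<110);print("head",P[m].mean(0),P[m].min(0),P[m].max(0))
  m=(d>0)&(P[...,0]>200)&(P[...,0]<450)&(P[...,1]<-350)&(P[...,1]>-520);print("bottle zmax",P[m][:,2].max(),P[m][P[m][:,2]>40].min(0),P[m][P[m][:,2]>40].max(0))
E
```

```text
scene 54 [ 7.97000e-01  7.60000e-02  5.99000e-01  4.14790e+02 -3.19294e+02
  4.69460e+01] [ 370.2 -328.7   15.4] [ 454.5 -313.1   79.4]
380 [ 381.3 -323.2   22.2] [ 374.8 -328.7   16.1] [ 387.3 -320.5   29.6]
395 [ 395.8 -322.3   33.3] [ 391.3 -326.1   25.5] [ 399.9 -319.6   39.2]
410 [ 409.2 -320.4   42.8] [ 403.7 -325.    34.6] [ 415.6 -318.1   48.2]
425 [ 425.5 -318.2   53.3] [ 418.8 -324.3   40.5] [ 432.5 -314.4   62.8]
440 [ 440.5 -317.4   65.5] [ 432.9 -322.7   59.3] [ 445.6 -313.6   71.2]
455 [ 452.7 -315.2   75.1] [ 450.2 -318.2   71.1] [ 454.5 -313.1   79.4]
head [ 481.50801143 -314.85725634   91.8490867 ] [ 453.72866511 -326.38916047   78.41953834] [ 493.51184121 -296.01152291  101.14276427]
bottle zmax 153.2966769552694 [ 286.69347695 -457.37389112   40.05060286] [ 332.09080128 -402.23079684  153.29667696]
top 164 [ 8.06000e-01  9.90000e-02  5.84000e-01  4.10331e+02 -3.22631e+02
  4.50840e+01] [ 360.4 -334.8    8.8] [ 454.9 -312.6   79.5]
365 [ 367.3 -327.2   14. ] [ 360.4 -332.1    8.8] [ 372.3 -323.1   20.9]
380 [ 380.9 -326.6   23.7] [ 374.8 -334.8   15.7] [ 386.6 -321.    31.8]
395 [ 394.8 -325.1   33.2] [ 389.  -332.1   26.3] [ 400.7 -319.1   39. ]
410 [ 410.2 -323.1   44.3] [ 403.  -330.2   34.9] [ 417.3 -316.4   51.4]
425 [ 425.3 -320.9   55.7] [ 419.5 -327.3   49.7] [ 431.4 -315.1   61.4]
440 [ 439.9 -319.    66.7] [ 433.1 -324.7   57.3] [ 447.2 -313.6   75.9]
455 [ 451.5 -317.7   74.1] [ 447.7 -322.8   65. ] [ 454.9 -312.6   79.5]
head [ 473.14668624 -315.67937508   90.02269158] [ 451.80143442 -326.43682227   78.26171302] [ 488.33659347 -306.17042713  100.86024823]
bottle zmax 152.9195987805092 [ 272.71200159 -452.00509553   40.41923999] [ 328.52771943 -401.86549316  152.91959878]
```

```bash
python3 - <<'E'
from plan import *
q=Plan()
q.to([505,-180,240],rot(11.1),0,lab="mid",extra=2)
r0=rot(-83.5,-10);g=np.array([449,-317.4,65.5]);z=r0.apply([0,0,1])
q.to(g+[0,0,110],r0,0,lab="above",extra=3)
q.to(g,r0,0,lab="down",rows=8)
q.done()
E
```

```text
mid T [0.0808, -0.0908, -0.0519] Q [0.0, 0.0, 0.6232] F 0 rows 8
mid T [-0.0184, -0.0712, -0.0314] Q [0.0, 0.0, 0.3768] F 0 rows 7
above T [-0.1218, -0.0833, 0.0632] Q [0.0541, -0.05, 0.6189] F 0 rows 8
above T [-0.0903, 0.0391, 0.0521] Q [0.0376, -0.0347, 0.4293] F 0 rows 8
down T [0.0319, -0.0, 0.1806] Q [0.0, 0.0, -0.0] F 0 rows 8
end cmd [ 445.8 -317.8   47.1]
```

Call:
play_rows(travel=[[0.0808,-0.0908,-0.0519],[0.0808,-0.0908,-0.0519],[0.0808,-0.0908,-0.0519],[0.0808,-0.0908,-0.0519],[0.0808,-0.0908,-0.0519],[0.0808,-0.0908,-0.0519],[0.0808,-0.0908,-0.0519],[0.0808,-0.0908,-0.0519]], delta_rot=[[0,0,0.6232],[0,0,0.6232],[0,0,0.6232],[0,0,0.6232],[0,0,0.6232],[0,0,0.6232],[0,0,0.6232],[0,0,0.6232]], fingers=[0,0,0,0,0,0,0,0])

```text
time: 41.57
eef_pos: [528.6, -142.7, 204.2]
eef_rot: [0.002, 0.386, 0.922, 0.0]
force: [0.1, -0.2, 0.3]
grip_width: 44.0
grip_force: 0.0
```

Call:
play_rows(travel=[[-0.0184,-0.0712,-0.0314],[-0.0184,-0.0712,-0.0314],[-0.0184,-0.0712,-0.0314],[-0.0184,-0.0712,-0.0314],[-0.0184,-0.0712,-0.0314],[-0.0184,-0.0712,-0.0314],[-0.0184,-0.0712,-0.0314]], delta_rot=[[0,0,0.3768],[0,0,0.3768],[0,0,0.3768],[0,0,0.3768],[0,0,0.3768],[0,0,0.3768],[0,0,0.3768]], fingers=[0,0,0,0,0,0,0])

```text
time: 42.15
eef_pos: [506.1, -180.6, 222.9]
eef_rot: [0.002, 0.635, 0.773, 0.001]
force: [0.1, 0.7, -1.0]
grip_width: 44.3
grip_force: 0.0
```

Call:
play_rows(travel=[[-0.1218,-0.0833,0.0632],[-0.1218,-0.0833,0.0632],[-0.1218,-0.0833,0.0632],[-0.1218,-0.0833,0.0632],[-0.1218,-0.0833,0.0632],[-0.1218,-0.0833,0.0632],[-0.1218,-0.0833,0.0632],[-0.1218,-0.0833,0.0632]], delta_rot=[[0.0541,-0.05,0.6189],[0.0541,-0.05,0.6189],[0.0541,-0.05,0.6189],[0.0541,-0.05,0.6189],[0.0541,-0.05,0.6189],[0.0541,-0.05,0.6189],[0.0541,-0.05,0.6189],[0.0541,-0.05,0.6189]], fingers=[0,0,0,0,0,0,0,0])

```text
time: 42.82
eef_pos: [471.4, -261.7, 184.7]
eef_rot: [0.004, 0.922, 0.383, -0.054]
force: [-0.0, 0.6, -0.2]
grip_width: 43.7
grip_force: 0.0
```

Call:
play_rows(travel=[[-0.0903,0.0391,0.0521],[-0.0903,0.0391,0.0521],[-0.0903,0.0391,0.0521],[-0.0903,0.0391,0.0521],[-0.0903,0.0391,0.0521],[-0.0903,0.0391,0.0521],[-0.0903,0.0391,0.0521],[-0.0903,0.0391,0.0521]], delta_rot=[[0.0376,-0.0347,0.4293],[0.0376,-0.0347,0.4293],[0.0376,-0.0347,0.4293],[0.0376,-0.0347,0.4293],[0.0376,-0.0347,0.4293],[0.0376,-0.0347,0.4293],[0.0376,-0.0347,0.4293],[0.0376,-0.0347,0.4293]], fingers=[0,0,0,0,0,0,0,0])

```text
time: 43.48
eef_pos: [447.3, -318.2, 158.3]
eef_rot: [0.005, 0.995, 0.058, -0.085]
force: [-1.0, -0.2, -0.8]
grip_width: 43.8
grip_force: 0.0
```

```bash
python3 - <<'E'
from plan import *
now()
from h import *
snap(16,["scene"]);p,d=load("scene",16);P=cloud("scene",d)
m=(d>0)&(P[...,0]>365)&(P[...,0]<448)&(abs(P[...,1]+318)<20)&(P[...,2]>12)&(P[...,2]<85)
print(m.sum(),P[m].mean(0) if m.sum() else 0)
E
```

```text
t 43.5 tcp [ 447.3 -318.2  158.3] err [  1.51  -0.4  111.28] angerr [-0.07  0.24 -0.16] gp fixture -306.1 156.8 176.8 F [-1.  -0.2 -0.8] w 43.8 gf 0.0 q [-0.59  0.18  1.87 -0.12  1.22  0.91]
49 [ 411.55267324 -320.23368213   44.03888346]
```

Call:
play_rows(travel=[[0.007,0,0.04],[0.0141,0,0.08],[0.0212,0,0.12],[0.0265,0,0.15],[0.03,0,0.17],[0.0319,0,0.1806],[0.0319,0,0.1806],[0.0319,0,0.1806]], delta_rot=[[0,0,0],[0,0,0],[0,0,0],[0,0,0],[0,0,0],[0,0,0],[0,0,0],[0,0,0]], fingers=[0,0,0,0,0,0,0,0])

```text
time: 44.2
eef_pos: [448.1, -318.4, 48.9]
eef_rot: [0.006, 0.995, 0.057, -0.085]
force: [-1.1, 1.1, -0.2]
grip_width: 43.8
grip_force: 0.0
```

Call:
play_rows(travel=[[0,0,0],[0,0,0],[0,0,0],[0,0,0],[0,0,0],[0,0,0],[0,0,0],[0,0,0]], delta_rot=[[0,0,0],[0,0,0],[0,0,0],[0,0,0],[0,0,0],[0,0,0],[0,0,0],[0,0,0]], fingers=[-0.3,-0.6,-1,-1,-1,-1,-1,-1], force=25)

```text
time: 44.87
eef_pos: [448.0, -318.4, 48.7]
eef_rot: [0.006, 0.995, 0.056, -0.085]
force: [0.3, -0.4, 1.0]
grip_width: 12.9
grip_force: 25.0
```

```bash
python3 - <<'E'
from plan import *
now()
q=Plan();r0=rot(-83.5,-10)
q.to([449,-317.4,230],r0,-1,lab="lift",extra=3)
q.to([470,-317.4,250],rot(-32.6,44.1),-1,lab="erect",extra=4)
q.done()
E
```

```text
t 44.9 tcp [ 448.  -318.4   48.7] err [ 2.2  -0.63  1.66] angerr [-0.1   0.26  0.02] gp fixture -306.5 156.2 67.2 F [ 0.3 -0.4  1. ] w 12.9 gf 25.0 q [-0.59  0.3   1.95 -0.13  1.02  0.94]
lift T [-0.0477, -0.0, -0.27] Q [0.0, 0.0, -0.0] F -1 rows 8
erect T [0.0353, -0.0099, -0.0388] Q [0.1321, 0.4306, -0.4308] F -1 rows 8
erect T [0.015, 0.0048, -0.0024] Q [0.0397, 0.1293, -0.1294] F -1 rows 7
end cmd [ 477.  -306.4  236.6]
```

Call:
play_rows(travel=[[-0.005,0,-0.03],[-0.0141,0,-0.08],[-0.0247,0,-0.14],[-0.0353,0,-0.2],[-0.0424,0,-0.24],[-0.0477,0,-0.27],[-0.0477,0,-0.27],[-0.0477,0,-0.27]], delta_rot=[[0,0,0],[0,0,0],[0,0,0],[0,0,0],[0,0,0],[0,0,0],[0,0,0],[0,0,0]], fingers=[-1,-1,-1,-1,-1,-1,-1,-1])

```text
time: 45.53
eef_pos: [447.5, -318.3, 213.6]
eef_rot: [0.006, 0.995, 0.056, -0.084]
force: [0.8, 0.7, -0.8]
grip_width: 12.6
grip_force: 25.0
```

Call:
play_rows(travel=[[0.0353,-0.0099,-0.0388],[0.0353,-0.0099,-0.0388],[0.0353,-0.0099,-0.0388],[0.0353,-0.0099,-0.0388],[0.0353,-0.0099,-0.0388],[0.0353,-0.0099,-0.0388],[0.0353,-0.0099,-0.0388],[0.0353,-0.0099,-0.0388]], delta_rot=[[0.1321,0.4306,-0.4308],[0.1321,0.4306,-0.4308],[0.1321,0.4306,-0.4308],[0.1321,0.4306,-0.4308],[0.1321,0.4306,-0.4308],[0.1321,0.4306,-0.4308],[0.1321,0.4306,-0.4308],[0.1321,0.4306,-0.4308]], fingers=[-1,-1,-1,-1,-1,-1,-1,-1])

```text
time: 46.2
eef_pos: [469.6, -308.6, 229.7]
eef_rot: [-0.142, 0.887, 0.367, 0.242]
force: [0.2, 0.7, -2.1]
grip_width: 13.0
grip_force: 25.0
```

Call:
play_rows(travel=[[0.015,0.0048,-0.0024],[0.015,0.0048,-0.0024],[0.015,0.0048,-0.0024],[0.015,0.0048,-0.0024],[0.015,0.0048,-0.0024],[0.015,0.0048,-0.0024],[0.015,0.0048,-0.0024]], delta_rot=[[0.0397,0.1293,-0.1294],[0.0397,0.1293,-0.1294],[0.0397,0.1293,-0.1294],[0.0397,0.1293,-0.1294],[0.0397,0.1293,-0.1294],[0.0397,0.1293,-0.1294],[0.0397,0.1293,-0.1294]], fingers=[-1,-1,-1,-1,-1,-1,-1])

```text
time: 46.78
eef_pos: [478.2, -306.1, 237.9]
eef_rot: [-0.179, 0.812, 0.446, 0.33]
force: [-0.3, -0.5, -1.4]
grip_width: 13.0
grip_force: 25.0
```

```bash
python3 - <<'E'
from plan import *
now()
from h import *
snap(17)
s=arm.read_state();r=R.from_quat(np.roll(s["eef_rot"],-1));g=s["eef_pos"]-18.7*r.apply([0,0,1]);print("gp",g.round(1))
for n in("scene","top"):
  p,d=load(n,17);P=cloud(n,d)
  m=(d>0)&(abs(P[...,0]-g[0])<30)&(abs(P[...,1]-g[1])<30)&(P[...,2]<g[2]-28)&(P[...,2]>110)
  if m.sum()<6: continue
  q=P[m];L=cv2.fitLine(q.astype(np.float32),cv2.DIST_HUBER,0,.01,.01).ravel();print(n,m.sum(),L.round(3),q.min(0).round(1),q.max(0).round(1))
p,d=load("scene",17);u,v=proj("scene",g-[0,0,40])[0].astype(int)
cv2.imwrite("pics/t17.png",cv2.resize(p[v-70:v+70,u-70:u+70],None,fx=4,fy=4,interpolation=cv2.INTER_CUBIC)[...,::-1])
E
```

```text
t 46.8 tcp [ 478.2 -306.1  237.9] err [1.24 0.35 1.34] angerr [-0.14  0.06 -0.14] gp fixture -309.4 136.3 251.3 F [-0.3 -0.5 -1.4] w 13.0 gf 25.0 q [-1.01  0.23  1.83  0.69  1.49 -0.64]
gp [ 471.3 -317.1  252. ]
scene 178 [ 1.70000e-02  1.30000e-02  1.00000e+00  4.76685e+02 -3.16981e+02
  1.86490e+02] [ 468.7 -326.3  142.2] [ 480.4 -311.5  223.9]
top 30 [-3.60000e-02  3.60000e-02  9.99000e-01  4.68316e+02 -3.14602e+02
  1.71010e+02] [ 463.9 -320.8  142.2] [ 476.4 -312.2  191.9]
```

View pics/t17.png

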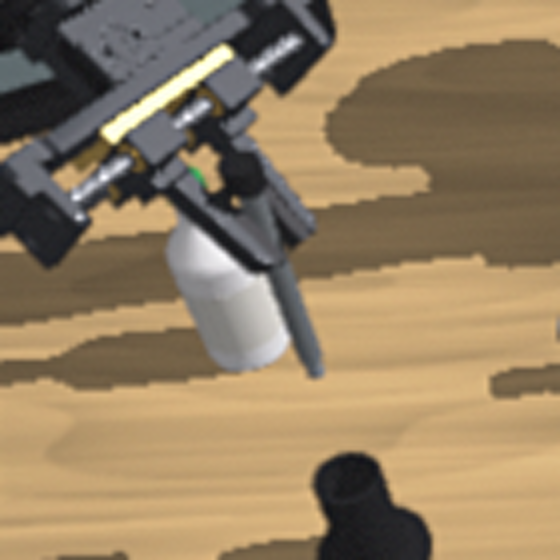

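```bash
python3 - <<'E'
from plan import *
q=Plan();r=rot(-32.6,44.1)
q.to([491.8,-315.3,240],r,-1,lab="over",rows=5)
q.to([491.8,-315.3,116.5],r,-1,lab="down",rows=8)
z=r.apply([0,0,1])
q.to(np.array([491.8,-315.3,116.5])-130*z,r,1,lab="retract",rows=8)
q.done()
E
```

```text
over T [0.0046, 0.0288, 0.0276] Q [0.0, 0.0, 0.0] F -1 rows 5
down T [-0.1433, -0.0, 0.1479] Q [0.0, 0.0, 0.0] F -1 rows 8
retract T [0.0, -0.0, -0.2167] Q [0.0, 0.0, 0.0] F 1 rows 8
end cmd [ 450.1 -380.6  196.4]
```

Call:
play_rows(travel=[[0.0046,0.0288,0.0276],[0.0046,0.0288,0.0276],[0.0046,0.0288,0.0276],[0.0046,0.0288,0.0276],[0.0046,0.0288,0.0276]], delta_rot=[[0,0,0],[0,0,0],[0,0,0],[0,0,0],[0,0,0]], fingers=[-1,-1,-1,-1,-1])

```text
time: 47.3
eef_pos: [499.8, -304.6, 228.7]
eef_rot: [-0.179, 0.812, 0.446, 0.331]
force: [0.4, 1.4, -0.1]
grip_width: 12.6
grip_force: 25.0
```

Call:
play_rows(travel=[[-0.03,0,0.031],[-0.06,0,0.062],[-0.09,0,0.093],[-0.11,0,0.1135],[-0.125,0,0.129],[-0.136,0,0.1404],[-0.1433,0,0.1479],[-0.1433,0,0.1479]], delta_rot=[[0,0,0],[0,0,0],[0,0,0],[0,0,0],[0,0,0],[0,0,0],[0,0,0],[0,0,0]], fingers=[-1,-1,-1,-1,-1,-1,-1,-1])

```text
time: 47.97
eef_pos: [500.3, -304.6, 103.9]
eef_rot: [-0.18, 0.812, 0.445, 0.331]
force: [0.5, 0.5, -0.7]
grip_width: 12.6
grip_force: 25.0
```

```bash
python3 - <<'E'
from plan import *
now()
s=__import__("bench").arm.read_state();r=R.from_quat(np.roll(s["eef_rot"],-1));print((s["eef_pos"]-18.7*r.apply([0,0,1])).round(1))
E
```

```text
t 48.0 tcp [ 500.3 -304.6  103.9] err [ 50.24  76.   -92.56] angerr [-0.12  0.12 -0.11] gp fixture -312.2 114.4 117.3 F [ 0.5  0.5 -0.7] w 12.6 gf 25.0 q [-0.97  0.4   1.89  0.73  1.3  -0.78]
[ 493.3 -315.5  117.3]
```

Call:
play_rows(travel=[[-0.0009,0,0.0009],[-0.0018,0,0.0018],[-0.0018,0,0.0018],[-0.0018,0,0.0018]], delta_rot=[[0,0,0],[0,0,0],[0,0,0],[0,0,0]], fingers=[-1,-1,-1,-1], force=8)

```text
time: 48.3
eef_pos: [500.9, -305.2, 104.0]
eef_rot: [-0.178, 0.812, 0.446, 0.331]
force: [-1.1, -0.6, -0.3]
grip_width: 13.7
grip_force: 8.0
```

Call:
play_rows(travel=[[0,0,0],[0,0,0],[0,0,0],[0,0,0],[0,0,0],[0,0,0],[0,0,0],[0,0,0]], delta_rot=[[0,0,0],[0,0,0],[0,0,0],[0,0,0],[0,0,0],[0,0,0],[0,0,0],[0,0,0]], fingers=[-0.65,-0.6,-0.55,-0.45,-0.3,0,0.5,1])

```text
time: 48.97
eef_pos: [500.5, -304.7, 103.1]
eef_rot: [-0.179, 0.812, 0.446, 0.331]
force: [0.5, 0.4, 0.2]
grip_width: 49.0
grip_force: 0.0
```

Call:
play_rows(travel=[[0,0,0],[0,0,0],[0,0,0],[0,0,0],[0,0,0],[0,0,0]], delta_rot=[[0,0,0],[0,0,0],[0,0,0],[0,0,0],[0,0,0],[0,0,0]], fingers=[1,1,1,1,1,1])

```text
time: 49.47
eef_pos: [500.5, -304.8, 103.1]
eef_rot: [-0.179, 0.812, 0.446, 0.331]
force: [-0.2, -0.2, 0.5]
grip_width: 87.4
grip_force: 0.0
```

```bash
python3 pen.py 18; python3 -c "
from plan import *
now()"
```

```text
scene 85 30 mean [ 497.8 -316.    93.4] circ [ 480.8 -305.1] 26.3
scene 100 99 mean [ 500.4 -311.1  109.9] circ [ 497.9 -314.2] 58.8
scene 115 203 mean [ 499.1 -316.3  122.7] circ [ 492.1 -323.6] 62.3
scene 143 142 mean [ 480.9 -334.3  147.5] circ [ 487.3 -349.2] 74.1
scene 153 541 mean [ 482.2 -339.7  169.1] circ [ 483.5 -335.7] 86.2
top 85 9 mean [ 495.8 -317.5   94.7] circ [ 511.3 -324.8] 25.2
top 100 50 mean [ 501.8 -311.2  109.8] circ [ 496.1 -313.4] 59.4
top 115 103 mean [ 497.4 -315.7  122.7] circ [ 488.9 -323.3] 61.3
top 143 42 mean [ 498.4 -336.8  147.2] circ [ 486.3 -328.9] 61.6
top 153 317 mean [ 476.1 -337.7  171.6] circ [ 486.2 -325.8] 84.3
t 49.6 tcp [ 500.5 -304.8  103.1] err [ 50.43  75.82 -93.33] angerr [-0.17  0.09 -0.16] gp fixture -312.4 114.2 116.5 F [-0.4 -0.2  0.2] w 88.2 gf 0.0 q [-0.97  0.41  1.89  0.73  1.3  -0.78]
```

Pen appears upright. I'll retract along the tool axis, starting slowly (−130 mm from here, plus the 1.5 mm).

Call:
play_rows(travel=[[0,0,-0.01],[0,0,-0.03],[0,0,-0.06],[0,0,-0.1],[0,0,-0.14],[0,0,-0.18],[0,0,-0.2167],[0,0,-0.2167]], delta_rot=[[0,0,0],[0,0,0],[0,0,0],[0,0,0],[0,0,0],[0,0,0],[0,0,0],[0,0,0]], fingers=[1,1,1,1,1,1,1,1])

```text
time: 50.23
eef_pos: [451.3, -385.6, 200.7]
eef_rot: [-0.175, 0.813, 0.446, 0.331]
force: [0.9, 0.3, -0.0]
grip_width: 88.2
grip_force: 0.0
```

```bash
python3 - <<'E'
from plan import *
now()
from h import *
snap(19);
for n in("scene","top"):
  p,d=load(n,19);P=cloud(n,d)
  for z0,z1 in((85,100),(100,115),(115,130),(143,152),(153,160)):
    m=(d>0)&(abs(P[...,0]-493)<25)&(abs(P[...,1]+315)<25)&(P[...,2]>z0)&(P[...,2]<z1)
    if m.sum()>2:print(n,z0,m.sum(),P[m].mean(0).round(1))
q=Plan();q.p=q.p+q.r.apply([-.0018*600,0,.0018*600])
q.to([480,-345,260],rot(-32.6),0,lab="upright",extra=2)
q.to([505,-180,240],rot(11.1),0,lab="mid",extra=2)
q.to(fx(-94,-1,190),rot(101.1),0,lab="above tab",extra=3)
q.done()
E
```

```text
t 50.2 tcp [ 451.3 -385.6  200.7] err [ 1.19 -5.03  4.33] angerr [-0.58 -0.14 -0.33] gp fixture -382.1 178.2 214.2 F [ 0.9  0.3 -0. ] w 88.2 gf 0.0 q [-1.1   0.35  1.75  0.65  1.51 -0.74]
scene 85 29 [ 498.8 -316.4   92.9]
scene 100 28 [ 498.9 -316.9  108.1]
scene 115 30 [ 499.5 -317.   123.1]
scene 143 31 [ 501.9 -315.3  147.7]
scene 153 65 [ 496.  -318.3  156.2]
top 85 10 [ 490.1 -314.1   91.4]
top 100 11 [ 491.9 -314.7  106.6]
top 115 7 [ 491.2 -313.7  121.5]
top 143 10 [ 490.9 -313.   149.8]
top 153 50 [ 493.2 -318.   155.7]
upright T [0.109, 0.0101, -0.0021] Q [0.0, -0.49, 0.0] F 0 rows 8
mid T [0.2542, -0.1131, 0.0333] Q [0.0, 0.0, -0.4855] F 0 rows 8
above tab T [0.0908, 0.0808, 0.0519] Q [-0.0, 0.0, -0.6232] F 0 rows 8
above tab T [-0.0099, 0.0728, 0.0314] Q [-0.0, 0.0, -0.3768] F 0 rows 8
end cmd [564.5 -79.2 171.3]
```

Call:
play_rows(travel=[[0.109,0.0101,-0.0021],[0.109,0.0101,-0.0021],[0.109,0.0101,-0.0021],[0.109,0.0101,-0.0021],[0.109,0.0101,-0.0021],[0.109,0.0101,-0.0021],[0.109,0.0101,-0.0021],[0.109,0.0101,-0.0021]], delta_rot=[[0,-0.49,0],[0,-0.49,0],[0,-0.49,0],[0,-0.49,0],[0,-0.49,0],[0,-0.49,0],[0,-0.49,0],[0,-0.49,0]], fingers=[1,1,1,1,1,1,1,0.5])

```text
time: 51.0
eef_pos: [481.9, -342.1, 241.7]
eef_rot: [-0.0, 0.876, 0.483, 0.002]
force: [0.2, -0.2, 0.7]
grip_width: 83.6
grip_force: 0.0
```

Call:
play_rows(travel=[[0.2542,-0.1131,0.0333],[0.2542,-0.1131,0.0333],[0.2542,-0.1131,0.0333],[0.2542,-0.1131,0.0333],[0.2542,-0.1131,0.0333],[0.2542,-0.1131,0.0333],[0.2542,-0.1131,0.0333],[0.2542,-0.1131,0.0333]], delta_rot=[[0,0,-0.4855],[0,0,-0.4855],[0,0,-0.4855],[0,0,-0.4855],[0,0,-0.4855],[0,0,-0.4855],[0,0,-0.4855],[0,0,-0.4855]], fingers=[0,0,0,0,0,0,0,0])

```text
time: 51.67
eef_pos: [505.3, -180.7, 221.6]
eef_rot: [0.0, 0.637, 0.771, 0.001]
force: [0.2, 0.0, -0.4]
grip_width: 44.1
grip_force: 0.0
```

Call:
play_rows(travel=[[0.0908,0.0808,0.0519],[0.0908,0.0808,0.0519],[0.0908,0.0808,0.0519],[0.0908,0.0808,0.0519],[0.0908,0.0808,0.0519],[0.0908,0.0808,0.0519],[0.0908,0.0808,0.0519],[0.0908,0.0808,0.0519]], delta_rot=[[0,0,-0.6232],[0,0,-0.6232],[0,0,-0.6232],[0,0,-0.6232],[0,0,-0.6232],[0,0,-0.6232],[0,0,-0.6232],[0,0,-0.6232]], fingers=[0,0,0,0,0,0,0,0])

```text
time: 52.33
eef_pos: [543.0, -118.6, 191.1]
eef_rot: [0.001, 0.198, 0.98, 0.001]
force: [0.0, 0.6, -0.0]
grip_width: 44.0
grip_force: 0.0
```

Call:
play_rows(travel=[[-0.0099,0.0728,0.0314],[-0.0099,0.0728,0.0314],[-0.0099,0.0728,0.0314],[-0.0099,0.0728,0.0314],[-0.0099,0.0728,0.0314],[-0.0099,0.0728,0.0314],[-0.0099,0.0728,0.0314],[-0.0099,0.0728,0.0314]], delta_rot=[[0,0,-0.3768],[0,0,-0.3768],[0,0,-0.3768],[0,0,-0.3768],[0,0,-0.3768],[0,0,-0.3768],[0,0,-0.3768],[0,0,-0.3768]], fingers=[0,0,0,0,0,0,0,0])

```text
time: 53.0
eef_pos: [565.7, -80.3, 172.7]
eef_rot: [0.002, -0.094, 0.996, -0.0]
force: [0.0, 0.6, -0.4]
grip_width: 44.0
grip_force: 0.0
```

```bash
python3 - <<'E'
from plan import *
now();q=Plan()
q.to(fx(-94,-1,72),rot(101.1),0,lab="tab",rows=8)
q.to(fx(-114,-1,72),rot(101.1),0,lab="slide",rows=8)
q.to(fx(-114,-1,190),rot(101.1),0,lab="up",rows=6)
q.to(fx(0,-90,170),rot(11.1),0.36,lab="over b3",extra=3)
q.done()
E
```

```text
t 53.0 tcp [565.7 -80.3 172.7] err [ 1.24 -1.11  1.38] angerr [ 0.05 -0.21  0.29] gp fixture -95.3 -2.0 191.4 F [ 0.   0.6 -0.4] w 44.0 gf 0.0 q [-0.18  0.12  1.9   0.    1.12 -1.94]
tab T [0.0, -0.0, 0.1967] Q [-0.0, -0.0, -0.0] F 0 rows 8
slide T [0.0, -0.0333, 0.0] Q [-0.0, -0.0, -0.0] F 0 rows 8
up T [0.0, -0.0001, -0.1967] Q [-0.0, -0.0, -0.0] F 0 rows 6
over b3 T [-0.0924, 0.1184, 0.0208] Q [-0.0, 0.0, 0.6232] F 0.36 rows 8
over b3 T [0.0283, 0.0863, 0.0126] Q [-0.0, 0.0, 0.3768] F 0.36 rows 8
end cmd [633.7  30.1 151.3]
```

Call:
play_rows(travel=[[0,0,0.04],[0,0,0.08],[0,0,0.12],[0,0,0.15],[0,0,0.18],[0,0,0.1967],[0,0,0.1967],[0,0,0.1967]], delta_rot=[[0,0,0],[0,0,0],[0,0,0],[0,0,0],[0,0,0],[0,0,0],[0,0,0],[0,0,0]], fingers=[0,0,0,0,0,0,0,0])

```text
time: 53.67
eef_pos: [566.2, -79.8, 54.8]
eef_rot: [0.002, -0.096, 0.995, -0.0]
force: [0.5, 0.3, 0.0]
grip_width: 44.2
grip_force: 0.0
```

Call:
play_rows(travel=[[0,0,0],[0,0,0],[0,0,0],[0,0,0],[0,0,0],[0,0,0]], delta_rot=[[0,0,0],[0,0,0],[0,0,0],[0,0,0],[0,0,0],[0,0,0]], fingers=[-1,-1,-1,-1,-1,-1], force=15)

```text
time: 54.17
eef_pos: [566.9, -79.3, 55.8]
eef_rot: [0.003, -0.097, 0.995, -0.0]
force: [0.3, 3.0, 4.2]
grip_width: 12.0
grip_force: 15.0
```

Call:
play_rows(travel=[[0,-0.008,0],[0,-0.016,0],[0,-0.024,0],[0,-0.0333,0],[0,-0.0333,0],[0,-0.0333,0]], delta_rot=[[0,0,0],[0,0,0],[0,0,0],[0,0,0],[0,0,0],[0,0,0]], fingers=[-1,-1,-1,-1,-1,-1])

```text
time: 54.67
eef_pos: [571.1, -100.3, 55.8]
eef_rot: [0.003, -0.097, 0.995, -0.001]
force: [-0.8, -0.6, 4.6]
grip_width: 11.7
grip_force: 15.0
```

Call:
play_rows(travel=[[0,0,0],[0,0,0],[0,0,0],[0,0,0],[0,0,0]], delta_rot=[[0,0,0],[0,0,0],[0,0,0],[0,0,0],[0,0,0]], fingers=[0,0,0,0,0])

```text
time: 55.08
eef_pos: [569.9, -99.3, 54.6]
eef_rot: [0.002, -0.097, 0.995, -0.001]
force: [-0.4, -0.4, 0.2]
grip_width: 42.8
grip_force: 0.0
```

Call:
play_rows(travel=[[0,-0.0001,-0.1967],[0,-0.0001,-0.1967],[0,-0.0001,-0.1967],[0,-0.0001,-0.1967],[0,-0.0001,-0.1967]], delta_rot=[[0,0,0],[0,0,0],[0,0,0],[0,0,0],[0,0,0]], fingers=[0,0,0,0,0])

```text
time: 55.5
eef_pos: [571.9, -99.7, 176.3]
eef_rot: [0.005, -0.097, 0.995, -0.002]
force: [0.4, -0.2, -0.0]
grip_width: 43.9
grip_force: 0.0
```

Call:
play_rows(travel=[[-0.0924,0.1184,0.0208],[-0.0924,0.1184,0.0208],[-0.0924,0.1184,0.0208],[-0.0924,0.1184,0.0208],[-0.0924,0.1184,0.0208],[-0.0924,0.1184,0.0208],[-0.0924,0.1184,0.0208],[-0.0924,0.1184,0.0208]], delta_rot=[[0,0,0.6232],[0,0,0.6232],[0,0,0.6232],[0,0,0.6232],[0,0,0.6232],[0,0,0.6232],[0,0,0.6232],[0,0,0.6232]], fingers=[0.36,0.36,0.36,0.36,0.36,0.36,0.36,0.36])

```text
time: 56.17
eef_pos: [608.8, -18.6, 157.7]
eef_rot: [-0.0, 0.385, 0.923, -0.0]
force: [0.4, 0.6, 0.7]
grip_width: 60.0
grip_force: 0.0
```

Call:
play_rows(travel=[[0.0283,0.0863,0.0126],[0.0283,0.0863,0.0126],[0.0283,0.0863,0.0126],[0.0283,0.0863,0.0126],[0.0283,0.0863,0.0126],[0.0283,0.0863,0.0126],[0.0283,0.0863,0.0126],[0.0283,0.0863,0.0126]], delta_rot=[[0,0,0.3768],[0,0,0.3768],[0,0,0.3768],[0,0,0.3768],[0,0,0.3768],[0,0,0.3768],[0,0,0.3768],[0,0,0.3768]], fingers=[0.36,0.36,0.36,0.36,0.36,0.36,0.36,0.36])

```text
time: 56.83
eef_pos: [634.3, 29.7, 151.7]
eef_rot: [0.001, 0.635, 0.773, 0.0]
force: [-0.6, 0.6, 0.1]
grip_width: 59.9
grip_force: 0.0
```

```bash
python3 - <<'E'
from plan import *
now()
from h import *
snap(20)
for n in("scene","top"):
  p,d=load(n,20);P=cloud(n,d);V=P-O;X=V@xf;Y=V@yf
  for y in(-90,0):
    m2=(d>0)&(abs(Y-y)<26)&(X>-40)&(X<30)&(P[...,2]>70)&(P[...,2]<85)
    if m2.sum()>20:print(n,y,m2.sum(),cv2.minAreaRect(np.stack([X[m2],Y[m2]],1).astype(np.float32)))
  m=(d>0)&(P[...,2]>70)&(P[...,2]<85)&(X<-60)&(X>-140)&(abs(Y)<30)
  if m.sum()>5:print("tab",X[m].mean(),Y[m].mean())
q=Plan()
q.to(fx(0.5,-90.5,66.5),rot(11.1),0.36,lab="down b3",rows=8)
q.done()
E
```

```text
t 56.8 tcp [634.3  29.7 151.7] err [ 0.6  -0.43  0.41] angerr [-0.1  -0.07 -0.13] gp fixture -0.5 -90.5 170.4 F [-0.6  0.6  0.1] w 59.9 gf 0.0 q [ 0.01  0.25  1.78 -0.    1.1  -0.19]
scene -90 286 ((0.178619384765625, -92.24424743652344), (45.0547981262207, 42.382972717285156), 88.36125183105469)
scene 0 176 ((-7.008169174194336, -0.9450168609619141), (28.67484474182129, 44.51442337036133), 2.1731557846069336)
tab -117.88066072752228 -5.329634621058755
tab -116.71569547767722 0.3572559604977225
down b3 T [0.0009, 0.0009, 0.1725] Q [-0.0, 0.0, -0.0] F 0.36 rows 8
end cmd [634.1  30.7  47.8]
```

Call:
play_rows(travel=[[0.0009,0.0009,0.04],[0.0009,0.0009,0.08],[0.0009,0.0009,0.11],[0.0009,0.0009,0.14],[0.0009,0.0009,0.16],[0.0009,0.0009,0.1725],[0.0009,0.0009,0.1725],[0.0009,0.0009,0.1725]], delta_rot=[[0,0,0],[0,0,0],[0,0,0],[0,0,0],[0,0,0],[0,0,0],[0,0,0],[0,0,0]], fingers=[0.36,0.36,0.36,0.36,0.36,0.36,0.36,0.36])

```text
time: 57.6
eef_pos: [636.3, 30.3, 49.8]
eef_rot: [0.002, 0.635, 0.772, 0.001]
force: [0.5, -0.8, -0.7]
grip_width: 59.6
grip_force: 0.0
```

Call:
play_rows(travel=[[0,0,0],[0,0,0],[0,0,0],[0,0,0],[0,0,0],[0,0,0],[0,0,0]], delta_rot=[[0,0,0],[0,0,0],[0,0,0],[0,0,0],[0,0,0],[0,0,0],[0,0,0]], fingers=[0.3,0,-0.1,-0.2,-0.2,-0.2,-0.2], force=12)

```text
time: 58.18
eef_pos: [636.7, 30.3, 50.8]
eef_rot: [0.002, 0.635, 0.772, 0.001]
force: [-2.1, -0.8, 5.2]
grip_width: 43.9
grip_force: 12.0
```

```bash
python3 - <<'E'
from plan import *
now()
q=Plan();r=rot(11.1);r2=rot(3.3)
q.to(fx(0.5,-90.5,160),r,-.2,lab="lift",rows=6)
q.to([545.5,320.6,150],r2,-.2,lab="over tray",extra=3)
q.to([545.5,320.6,30],r2,-.2,lab="down",rows=8)
q.done()
E
```

```text
t 58.2 tcp [636.7  30.3  50.8] err [ 2.58 -0.47  3.05] angerr [-0.31 -0.11  0.  ] gp fixture -0.4 -92.8 69.5 F [-2.1 -0.8  5.2] w 43.9 gf 12.0 q [ 0.01  0.36  1.85 -0.    0.93 -0.18]
lift T [-0.0, -0.0, -0.1559] Q [-0.0, 0.0, -0.0] F -0.2 rows 6
over tray T [0.5025, -0.052, 0.0167] Q [-0.0, 0.0, 0.0866] F -0.2 rows 8
down T [0.0, 0.0, 0.2] Q [-0.0, 0.0, 0.0] F -0.2 rows 8
end cmd [545.5 320.6  11.3]
```

Call:
play_rows(travel=[[0,0,-0.02],[0,0,-0.06],[0,0,-0.11],[0,0,-0.1559],[0,0,-0.1559],[0,0,-0.1559]], delta_rot=[[0,0,0],[0,0,0],[0,0,0],[0,0,0],[0,0,0],[0,0,0]], fingers=[-0.2,-0.2,-0.2,-0.2,-0.2,-0.2])

```text
time: 58.68
eef_pos: [637.4, 30.5, 145.9]
eef_rot: [0.004, 0.635, 0.772, 0.003]
force: [-0.5, 0.3, -1.7]
grip_width: 43.8
grip_force: 12.0
```

Call:
play_rows(travel=[[0.066,-0.007,0.002],[0.132,-0.0137,0.0044],[0.198,-0.0205,0.0066],[0.264,-0.0273,0.0088],[0.33,-0.0342,0.011],[0.396,-0.041,0.0132],[0.46,-0.0476,0.0153],[0.5025,-0.052,0.0167]], delta_rot=[[0,0,0.01],[0,0,0.02],[0,0,0.03],[0,0,0.045],[0,0,0.055],[0,0,0.065],[0,0,0.08],[0,0,0.0866]], fingers=[-0.2,-0.2,-0.2,-0.2,-0.2,-0.2,-0.2,-0.2])

```text
time: 59.35
eef_pos: [544.0, 322.7, 129.9]
eef_rot: [0.001, 0.686, 0.727, -0.001]
force: [0.5, -0.7, -0.2]
grip_width: 43.9
grip_force: 12.0
```

Call:
play_rows(travel=[[0,0,0],[0,0,0.02],[0,0,0.06],[0,0,0.1],[0,0,0.14],[0,0,0.17],[0,0,0.19],[0,0,0.2]], delta_rot=[[0,0,0],[0,0,0],[0,0,0],[0,0,0],[0,0,0],[0,0,0],[0,0,0],[0,0,0]], fingers=[-0.2,-0.2,-0.2,-0.2,-0.2,-0.2,-0.2,-0.2])

```text
time: 60.02
eef_pos: [545.0, 317.2, 9.4]
eef_rot: [0.001, 0.687, 0.727, -0.003]
force: [-10.2, -3.7, 17.9]
grip_width: 43.8
grip_force: 12.0
```

Call:
play_rows(travel=[[0,0,0],[0,0,0.001],[0,0,0.002],[0,0,0.002]], delta_rot=[[0,0,0],[0,0,0],[0,0,0],[0,0,0]], fingers=[-0.2,-0.2,-0.2,-0.2])

```text
time: 60.35
eef_pos: [548.3, 320.0, 11.8]
eef_rot: [0.002, 0.687, 0.727, 0.002]
force: [0.1, 0.8, -0.9]
grip_width: 44.1
grip_force: 12.0
```

```bash
python3 - <<'E'
from plan import *
now()
from h import *
snap(21)
for n in("scene","top"):
  p,d=load(n,21);P=cloud(n,d)
  m=(d>0)&(abs(P[...,0]-546)<30)&(abs(P[...,1]-321)<30)&(P[...,2]>22)&(P[...,2]<42);print(n,m.sum(),np.median(P[m],0) if m.sum() else 0, P[m].min(0),P[m].max(0))
E
```

```text
t 60.4 tcp [548.3 320.   11.8] err [ 2.78 -0.56  0.49] angerr [-0.3  -0.04  0.02] gp fixture 301.0 -61.8 30.5 F [ 0.1  0.8 -0.9] w 44.1 gf 12.0 q [ 0.49  0.41  1.87 -0.    0.86  0.44]
scene 149 [546.32416618 303.95828554  35.92886282] [516.11392171 297.8545235   22.14145042] [575.75129727 333.07305337  41.06999581]
top 55 [550.58936313 302.19353054  35.8858003 ] [530.68195214 298.36962168  22.92076661] [570.68501383 315.29604571  40.03995108]
```

Call:
play_rows(travel=[[0,0,0.001],[0,0,0.002],[0,0,0.002],[0,0,0.002]], delta_rot=[[0,0,0],[0,0,0],[0,0,0],[0,0,0]], fingers=[-0.2,-0.2,-0.2,-0.2])

```text
time: 60.78
eef_pos: [547.5, 320.2, 10.2]
eef_rot: [0.002, 0.686, 0.727, 0.001]
force: [0.6, -0.2, -1.1]
grip_width: 43.9
grip_force: 12.0
```

Call:
play_rows(travel=[[0,0,0],[0,0,0],[0,0,0],[0,0,0],[0,0,0]], delta_rot=[[0,0,0],[0,0,0],[0,0,0],[0,0,0],[0,0,0]], fingers=[0.1,0.18,0.18,0.18,0.18])

```text
time: 61.2
eef_pos: [547.7, 320.2, 10.3]
eef_rot: [0.002, 0.686, 0.727, 0.001]
force: [0.0, -0.6, 0.1]
grip_width: 52.0
grip_force: 0.0
```

Call:
play_rows(travel=[[0,0,-0.03],[0,0,-0.08],[0,0,-0.14],[0,0,-0.2],[0,0,-0.24],[0,0,-0.24]], delta_rot=[[0,0,0],[0,0,0],[0,0,0],[0,0,0],[0,0,0],[0,0,0]], fingers=[0.18,0.18,0.18,0.18,0.36,0.36])

```text
time: 61.7
eef_pos: [551.0, 322.5, 162.0]
eef_rot: [0.004, 0.686, 0.727, 0.007]
force: [1.0, 0.3, 0.2]
grip_width: 60.1
grip_force: 0.0
```

```bash
python3 - <<'E'
from plan import *
q=Plan();q.p=q.p+[0,0,-2.4+144];json.dump({"p":q.p.tolist(),"q":q.r.as_quat().tolist()},open("cmd.json","w"))
now()
q.to(fx(0,0,170),rot(11.1),.36,lab="over b2",extra=3)
q.to(fx(0.5,0,65),rot(11.1),.36,lab="down b2",rows=8)
q.done()
E
```

```text
t 61.7 tcp [551.  322.5 162. ] err [5.53 1.86 9.08] angerr [-0.89  0.24  0.01] gp fixture 302.7 -64.8 180.7 F [1.  0.3 0.2] w 60.1 gf 0.0 q [ 0.49  0.24  1.78 -0.    1.11  0.44]
over b2 T [-0.5121, -0.0297, 0.0027] Q [-0.0, 0.0, -0.0866] F 0.36 rows 8
down b2 T [0.0008, 0.0, 0.175] Q [-0.0, 0.0, -0.0] F 0.36 rows 8
end cmd [545.3  13.3  46.3]
```

Call:
play_rows(travel=[[-0.5121,-0.0297,0.0027],[-0.5121,-0.0297,0.0027],[-0.5121,-0.0297,0.0027],[-0.5121,-0.0297,0.0027],[-0.5121,-0.0297,0.0027],[-0.5121,-0.0297,0.0027],[-0.5121,-0.0297,0.0027],[-0.5121,-0.0297,0.0027]], delta_rot=[[0,0,-0.0866],[0,0,-0.0866],[0,0,-0.0866],[0,0,-0.0866],[0,0,-0.0866],[0,0,-0.0866],[0,0,-0.0866],[0,0,-0.0866]], fingers=[0.36,0.36,0.36,0.36,0.36,0.36,0.36,0.36])

```text
time: 62.37
eef_pos: [545.9, 8.2, 151.9]
eef_rot: [0.002, 0.636, 0.771, -0.0]
force: [-1.3, 0.1, -0.2]
grip_width: 59.9
grip_force: 0.0
```

Call:
play_rows(travel=[[0,0,0],[0,0,0],[0,0,0]], delta_rot=[[0,0,0],[0,0,0],[0,0,0]], fingers=[0.36,0.36,0.36])

```text
time: 62.62
eef_pos: [546.6, 13.1, 152.3]
eef_rot: [0.001, 0.636, 0.772, 0.001]
force: [0.2, 0.1, -0.2]
grip_width: 59.6
grip_force: 0.0
```

```bash
python3 - <<'E'
from plan import *
now()
from h import *
snap(22)
for n in("scene","top"):
  p,d=load(n,22);P=cloud(n,d)
  m=(d>0)&(abs(P[...,0]-546)<32)&(abs(P[...,1]-321)<32)&(P[...,2]>30)&(P[...,2]<42)
  A_=np.c_[P[m][:,:2]-[546,321],np.ones(m.sum())];print(n,m.sum(),cv2.minAreaRect(P[m][:,:2].astype(np.float32)),np.linalg.lstsq(A_,P[m][:,2],rcond=None)[0].round(3))
  V=P-O;X=V@xf;Y=V@yf;m=(d>0)&(abs(Y)<26)&(X>-40)&(X<30)&(P[...,2]>70)&(P[...,2]<85)
  if m.sum()>9:print("b2",cv2.minAreaRect(np.stack([X[m],Y[m]],1).astype(np.float32)))
E
```

```text
t 62.6 tcp [546.6  13.1 152.3] err [  1.31  -0.14 106.01] angerr [-0.19 -0.05  0.01] gp fixture 0.1 -1.2 171.0 F [ 0.2  0.1 -0.2] w 59.6 gf 0.0 q [-0.02  0.09  1.97 -0.    1.07 -0.21]
scene 263 ((549.2772216796875, 320.46038818359375), (46.069061279296875, 44.01321029663086), 5.27308988571167) [-1.500e-02  3.000e-03  3.492e+01]
b2 ((0.1909923553466797, -0.9790878295898438), (46.17350769042969, 41.9067268371582), 89.57746887207031)
top 196 ((546.9842529296875, 319.605224609375), (43.95249938964844, 41.791500091552734), 1.6048728227615356) [-8.0000e-03  2.2000e-02  3.4415e+01]
```

Call:
play_rows(travel=[[0.0008,0,0.04],[0.0008,0,0.08],[0.0008,0,0.11],[0.0008,0,0.14],[0.0008,0,0.16],[0.0008,0,0.175],[0.0008,0,0.175],[0.0008,0,0.175]], delta_rot=[[0,0,0],[0,0,0],[0,0,0],[0,0,0],[0,0,0],[0,0,0],[0,0,0],[0,0,0]], fingers=[0.36,0.36,0.36,0.36,0.36,0.36,0.36,0.36])

```text
time: 63.38
eef_pos: [547.3, 13.4, 47.7]
eef_rot: [0.002, 0.635, 0.772, 0.001]
force: [1.1, -0.1, 0.6]
grip_width: 59.9
grip_force: 0.0
```

Call:
play_rows(travel=[[0,0,0],[0,0,0],[0,0,0],[0,0,0],[0,0,0],[0,0,0],[0,0,0]], delta_rot=[[0,0,0],[0,0,0],[0,0,0],[0,0,0],[0,0,0],[0,0,0],[0,0,0]], fingers=[0.3,0,-0.1,-0.2,-0.2,-0.2,-0.2], force=12)

```text
time: 63.97
eef_pos: [547.9, 12.8, 48.8]
eef_rot: [0.002, 0.635, 0.772, 0.001]
force: [-1.6, 0.2, 5.5]
grip_width: 43.9
grip_force: 12.0
```

```bash
python3 - <<'E'
from plan import *
now()
q=Plan();r=rot(11.1);r2=rot(3.3)
q.to(fx(0.5,0,160),r,-.2,lab="lift",rows=6)
q.to([460,315.7,150],r2,-.2,lab="over tray",extra=3)
q.to([460,315.7,33],r2,-.2,lab="down",rows=8)
q.done()
E
```

```text
t 64.0 tcp [547.9  12.8  48.8] err [ 2.58 -0.51  2.53] angerr [-0.3  -0.11  0.01] gp fixture -0.5 -2.3 67.5 F [-1.6  0.2  5.5] w 43.9 gf 12.0 q [-0.02  0.22  2.05 -0.    0.87 -0.21]
lift T [-0.0, 0.0, -0.1584] Q [-0.0, 0.0, -0.0] F -0.2 rows 6
over tray T [0.522, -0.0425, 0.0167] Q [-0.0, 0.0, 0.0866] F -0.2 rows 8
down T [-0.0, 0.0, 0.195] Q [-0.0, 0.0, 0.0] F -0.2 rows 8
end cmd [460.  315.7  14.3]
```

Call:
play_rows(travel=[[0,0,-0.02],[0,0,-0.06],[0,0,-0.11],[0,0,-0.1584],[0,0,-0.1584],[0,0,-0.1584]], delta_rot=[[0,0,0],[0,0,0],[0,0,0],[0,0,0],[0,0,0],[0,0,0]], fingers=[-0.2,-0.2,-0.2,-0.2,-0.2,-0.2])

```text
time: 64.47
eef_pos: [548.5, 12.9, 145.5]
eef_rot: [0.004, 0.635, 0.772, 0.003]
force: [-0.2, 0.2, -1.4]
grip_width: 44.2
grip_force: 12.0
```

Call:
play_rows(travel=[[0.068,-0.0055,0.002],[0.136,-0.011,0.0044],[0.204,-0.0166,0.0066],[0.272,-0.022,0.0088],[0.34,-0.0277,0.011],[0.408,-0.0332,0.0132],[0.47,-0.0383,0.0153],[0.522,-0.0425,0.0167]], delta_rot=[[0,0,0.01],[0,0,0.02],[0,0,0.03],[0,0,0.045],[0,0,0.055],[0,0,0.065],[0,0,0.08],[0,0,0.0866]], fingers=[-0.2,-0.2,-0.2,-0.2,-0.2,-0.2,-0.2,-0.2])

```text
time: 65.13
eef_pos: [458.9, 316.9, 130.0]
eef_rot: [0.001, 0.686, 0.727, -0.001]
force: [0.4, 0.2, -1.3]
grip_width: 44.0
grip_force: 12.0
```

Call:
play_rows(travel=[[0,0,0],[0,0,0],[0,0,0.04],[0,0,0.08],[0,0,0.12],[0,0,0.15],[0,0,0.18],[0,0,0.195]], delta_rot=[[0,0,0],[0,0,0],[0,0,0],[0,0,0],[0,0,0],[0,0,0],[0,0,0],[0,0,0]], fingers=[-0.2,-0.2,-0.2,-0.2,-0.2,-0.2,-0.2,-0.2])

```text
time: 65.8
eef_pos: [460.1, 312.2, 11.7]
eef_rot: [0.001, 0.687, 0.727, -0.002]
force: [0.3, -0.6, -2.1]
grip_width: 43.8
grip_force: 12.0
```

Call:
play_rows(travel=[[0,0,0],[0,0,0],[0,0,0],[0,0,0.002],[0,0,0.004],[0,0,0.006],[0,0,0.006],[0,0,0.006]], delta_rot=[[0,0,0],[0,0,0],[0,0,0],[0,0,0],[0,0,0],[0,0,0],[0,0,0],[0,0,0]], fingers=[-0.2,-0.2,-0.2,-0.2,-0.2,-0.2,-0.2,-0.2])

```text
time: 66.47
eef_pos: [462.2, 315.4, 11.9]
eef_rot: [0.002, 0.686, 0.727, 0.001]
force: [0.1, -0.0, -1.4]
grip_width: 43.7
grip_force: 12.0
```

```bash
python3 - <<'E'
from plan import *
now()
E
```

```text
t 66.5 tcp [462.2 315.4  11.9] err [ 2.19 -0.29 -2.42] angerr [-0.26 -0.05 -0.01] gp fixture 313.0 23.5 30.6 F [ 0.1 -0.  -1.4] w 43.7 gf 12.0 q [ 0.56  0.29  2.04 -0.    0.81  0.5 ]
```

Still about 3 mm up, so I lower it to the floor, release and rise.

Call:
play_rows(travel=[[0,0,0.001],[0,0,0.002],[0,0,0.003],[0,0,0.004],[0,0,0.005],[0,0,0.005],[0,0,0.005]], delta_rot=[[0,0,0],[0,0,0],[0,0,0],[0,0,0],[0,0,0],[0,0,0],[0,0,0]], fingers=[-0.2,-0.2,-0.2,-0.2,-0.2,-0.2,-0.2])

```text
time: 67.05
eef_pos: [462.1, 315.3, 8.8]
eef_rot: [0.002, 0.686, 0.727, 0.001]
force: [-0.6, -2.0, 3.8]
grip_width: 43.7
grip_force: 12.0
```

Call:
play_rows(travel=[[0,0,0],[0,0,0],[0,0,0],[0,0,0],[0,0,0]], delta_rot=[[0,0,0],[0,0,0],[0,0,0],[0,0,0],[0,0,0]], fingers=[0.1,0.18,0.18,0.18,0.18])

```text
time: 67.47
eef_pos: [462.2, 315.3, 8.6]
eef_rot: [0.002, 0.686, 0.727, 0.001]
force: [-0.1, 0.7, -0.3]
grip_width: 52.3
grip_force: 0.0
```

Call:
play_rows(travel=[[0,0,-0.03],[0,0,-0.08],[0,0,-0.14],[0,0,-0.2],[0,0,-0.26],[0,0,-0.3],[0,0,-0.3],[0,0,-0.3]], delta_rot=[[0,0,0],[0,0,0],[0,0,0],[0,0,0],[0,0,0],[0,0,0],[0,0,0],[0,0,0]], fingers=[0.18,0.18,0.18,0.18,0.18,0.18,0.18,0.18])

```text
time: 68.13
eef_pos: [462.6, 316.2, 190.9]
eef_rot: [0.002, 0.686, 0.727, 0.003]
force: [-1.0, -0.2, -1.1]
grip_width: 51.4
grip_force: 0.0
```

Call:
play_rows(travel=[[-0.4,0,0],[-0.4,0,0],[-0.4,0,0],[-0.4,0,0],[-0.4,0,0],[-0.4,0,0],[-0.4,0,0],[-0.4,0,0]], delta_rot=[[0,0,0],[0,0,0],[0,0,0],[0,0,0],[0,0,0],[0,0,0],[0,0,0],[0,0,0]], fingers=[0.18,0.18,0.18,0.18,0.18,0.18,0.18,0.18])

```text
time: 68.8
eef_pos: [473.9, 74.3, 186.7]
eef_rot: [0.001, 0.688, 0.726, -0.0]
force: [-0.2, 0.9, 0.4]
grip_width: 52.1
grip_force: 0.0
```

```bash
python3 pen.py 23; python3 - <<'E'
from plan import *
now()
from h import *
for n in("scene","top"):
  p,d=load(n,23);P=cloud(n,d)
  for x in(548,460):
    m=(d>0)&(abs(P[...,0]-x)<35)&(abs(P[...,1]-318)<35)&(P[...,2]>30)&(P[...,2]<45)
    if m.sum()>9:
      A_=np.c_[P[m][:,:2]-[x,318],np.ones(m.sum())];print(n,m.sum(),cv2.minAreaRect(P[m][:,:2].astype(np.float32)),np.linalg.lstsq(A_,P[m][:,2],rcond=None)[0].round(3))
p,_=load("scene",23);cv2.imwrite("pics/end.png",p[...,::-1])
E
```

```text
scene 85 30 mean [ 498.8 -316.5   93. ] circ [ 496.1 -317.8] 7.1
scene 100 27 mean [ 499.2 -316.7  108. ] circ [ 496.1 -318.2] 6.7
scene 115 27 mean [ 499.1 -317.2  122.5] circ [ 496.4 -318.1] 6.6
scene 143 27 mean [ 501.9 -316.2  148.2] circ [ 496.2 -318.1] 10.8
scene 153 63 mean [ 496.  -318.   156.2] circ [ 493.5 -318.6] 12.4
top 85 10 mean [ 491.  -314.6   93. ] circ [ 493.2 -317.5] 7.0
top 100 11 mean [ 490.8 -314.   109.4] circ [ 491.9 -316.5] 6.2
top 115 5 mean [ 491.5 -313.1  123.5] circ [ 492.3 -314.4] 4.8
top 143 8 mean [ 489.8 -310.8  148.4] circ [ 492.5 -313.4] 8.9
top 153 49 mean [ 493.2 -318.2  155.7] circ [ 493.5 -318. ] 10.7
t 68.9 tcp [474.3  76.2 187.4] err [  14.32 -239.52  173.13] angerr [-0.09 -0.03  0.03] gp fixture 75.9 57.6 206.1 F [0.4 0.1 0.4] w 51.7 gf 0.0 q [ 0.11 -0.07  2.07 -0.    1.14  0.05]
scene 268 ((549.2344360351562, 319.8326110839844), (45.35164260864258, 42.67329025268555), 3.1903746128082275) [-3.5000e-02  3.0000e-03  3.5046e+01]
scene 226 ((463.35528564453125, 315.9427185058594), (46.939552307128906, 43.03480529785156), 4.745665550231934) [-2.1000e-02  1.2000e-02  3.5011e+01]
top 201 ((546.46630859375, 320.5942077636719), (41.63697814941406, 43.60350799560547), 89.53252410888672) [ 9.0000e-03 -0.0000e+00  3.4597e+01]
top 205 ((461.77362060546875, 315.40618896484375), (44.318206787109375, 42.04552459716797), 2.3598361015319824) [2.4000e-02 1.4000e-02 3.4607e+01]
```

View pics/end.png

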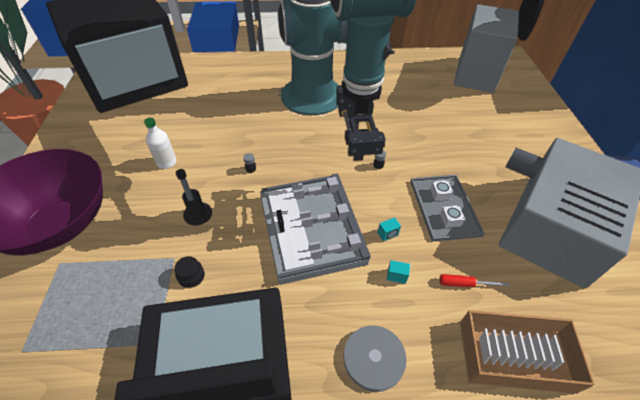

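The final picture shows both blocks flat in the tray with windows up at (443,187) and (455,213). The pen stands upright in the holder at (192,195), and the bystanders look undisturbed. Next I hand the job in.

```bash
python3 -c "
from bench import arm
print(arm.close_job())"
```

```text
the job is handed in; nothing more can be done
None
```

The job is handed in with no verdict returned: both blocks present (middle and far) were turned, clamped, cleaned in order and lie window up in the tray; the pen, which came out of the holder once, is back upright.

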